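Put the vegetable slicer set away

ROBOT

A 7-joint arm with a two-finger parallel gripper is mounted at the origin on a cart in front of the work surface, level with it; the furniture and walls round the work are solid. World frame = base frame: x ahead of the robot, y to its left, z up, the work surface at z = 0. Lengths are in m, angles in rad, forces in N, time in s.
With the tool pointing down it reaches from about 0.425 to 0.95 m from the base axis. Payload 16.7 kg.
Tool frame: the origin (TCP) lies at the very end of the fingers, on their centre line; the grasp point (between the pads) lies 19 mm behind it (ctrl.pinch_z is the distance from the TCP to the grasp point, in m); z points along the fingers, y is the line along which they close (so a half turn about z gives the same grasp; the last joint's range is limited). The gripper opens to 94 mm and grips with 3 to 60 N. Pads are 16 mm wide; open, the fingers measure 119 mm over their backs; the gripper's body (75 mm by 177 mm) begins 78 mm behind the grasp point.
Start: joints at [-1.31, 0.426, 0.074, 1.606, -0.034, 1.111, -0.067], TCP at [0.27, 0.619, 0.166] pointing down, gripper open.
Joint ranges: [-2.85, 2.85], [-0.5, 2.14], [-1.23, 1.37], [0.21, 2.46], [-1.02, 4.16], [0.16, 2.05], [-2.73, 2.73]. Speed limits (rad/s): [1.89, 1.89, 2.39, 2.39, 3.01, 3.01, 3.01].

INTERFACE

Orientations are given as a unit quaternion [w, x, y, z].
In Python, from bench import ctrl gives the robot as it stands.
- The arm moves only by the shell command python3 -m handwheel 'ROWS' [FORCE]. ROWS is JSON, a list that holds one entry, the list of rows, each a list of 7 numbers: the shift along the tool's x, y, z normalised to -1 to 1, where 1 is 0.05 m, then the turn, a rotation vector about the tool's x, y, z normalised to -1 to 1, where 1 is 5 degrees, then the finger opening in mm, from 0 to 94. In form: [[[dx, dy, dz, ax, ay, az, jaw], ...]]. A call has 1 to 5 rows; each row shifts and turns the commanded pose from where the row before left it, along the tool's axes as they then stand; what a row does not reach is not made up. A row lasts 1/10 s, in which the tool goes at most 50 mm and 8.59 degrees, less where a joint would pass 70% of its speed; a pose out of reach is approached as far as the arm can. A call with a number of a shift or a turn outside -1 to 1 is refused whole. A call with a gripper value outside its range is refused whole. The fingers move at their own pace and stop on an object; FORCE is the grip in N (left out, the last holds). Time passes only in rows, so rows that do not move let the fingers close. It gives the time, the measured TCP pose, the force, the opening and the grip force at its end, in the units of the state.
- ctrl.observe(): the state, without advancing time (a new reading comes with each control period).
- ctrl.grab_frame(name): name is "side" or "top" or "wrist"; returns a dict with "pixels" (480x640x3 uint8, blue, green, red), "range_z" (480x640 float32, m along the optical axis (not along the pixel's ray), 0 where there is no reading), "vfov" (degrees; the focal length in pixels is half the picture's height over the tangent of half this angle, whatever the lens; pixels are square), "cx", "cy" (the principal point, pixels), "origin" and "orientation" of the camera in the world. Camera axes: x right, y up, looking along -z (the intrinsics and any distortion apply to the point x, -y, -z); pixel columns grow to the right and rows downward; lengths in m; the calibration is good to about 2 mm. A picture is of the moment at which its call begins.
- ctrl.job_done(): hands the job in; it is judged then, once.
The state is a dict: "time_s": time; "qpos": joint angles; "qd": joint speeds; "joint_efforts": joint torques, N m; "ee_pos": TCP position; "tool_rot": TCP orientation; "wrist_force": force on the tool from outside, world axes, zero at the start; "wrist_torque": the same for the moment, N m; "width": finger opening in m; "gripper_force": force on a finger pad.
Only numpy, scipy, OpenCV 4.12 (cv2) and the standard library are available. Lean on these libraries where they do the work, as an engineer would, in place of code of your own. Each camera call takes 0.05 s, during which the arm holds its last target. There are 200 camera calls.

TASK

Put the slicer parts away: slide the tray's keeper bar fully open by its red knob, lay every blade insert that is there flat and square in a pocket of its own in the wooden tray, fully home, rib upward, then slide the keeper fully back to lock them in. Also hang every yellow hand guard astride the drying bar between the posts, fin upward, at any point in the job, and leave the timer and the other kitchen things standing where they are.

Things in the scene. Friction and masses are not known exactly. Their poses are not given: they have to be found in the camera images.
- blade_a_centre (a point): Loose slicer blade insert: white plate 56 (its x) x 90 (its y) x 10 mm with steel blades (plain blades); on top along y an upright green grip rib 14 mm wide, 60 long, 24 high (total height 34). Point: on the centre line 17 mm above the underside; z up. 0.09 kg. Any insert fits any pocket, either way round. One may be absent.
- blade_b_centre (a point): Loose slicer blade insert: white plate 56 (its x) x 90 (its y) x 10 mm with steel blades (short cross teeth); on top along y an upright orange grip rib 14 mm wide, 60 long, 24 high (total height 34). Point: on the centre line 17 mm above the underside; z up. 0.09 kg. Any insert fits any pocket, either way round. One may be absent.
- blade_c_centre (a point): Loose slicer blade insert: white plate 56 (its x) x 90 (its y) x 10 mm with steel blades (slanting teeth); on top along y an upright blue grip rib 14 mm wide, 60 long, 24 high (total height 34). Point: on the centre line 17 mm above the underside; z up. 0.09 kg. Any insert fits any pocket, either way round. One may be absent.
- guard_a_centre (a point): Loose yellow slicer hand guard: rigid upside-down U, 50 mm wide (its x), 42 between the legs, 62 long (its y) under a ridged roof; inside of ridge 55 mm above the feet. On the ridge a black grip fin along y, 12 wide, 50 long, 26 high (total height 83). Point: on the centre line 41 mm above the feet; about 7 mm below the bar's centre line when hung. z up. 0.08 kg.
- guard_b_centre (a point): Loose yellow slicer hand guard: rigid upside-down U, 50 mm wide (its x), 42 between the legs, 62 long (its y) under a ridged roof; inside of ridge 55 mm above the feet. On the ridge a black grip fin along y, 12 wide, 50 long, 26 high (total height 83). Point: on the centre line 41 mm above the feet; about 7 mm below the bar's centre line when hung. z up. 0.08 kg.
- pocket_1 (a point): Centre of the floor of a pocket (at the tray's -y end) of the fixed wooden tray (134 x 229 mm): 93 mm along tray x, 59 along y, 8 deep, rims sloped in the upper 4 mm, pitch 72 along y. Floor 6, rim 14 mm above the worktop. The keeper is at the -x side. An insert lies with its long side (its y) along tray x and stands 2 mm proud of the rim.
- pocket_2 (a point): Centre of the floor of a pocket (the middle one) of the fixed wooden tray (134 x 229 mm): 93 mm along tray x, 59 along y, 8 deep, rims sloped in the upper 4 mm, pitch 72 along y. Floor 6, rim 14 mm above the worktop. The keeper is at the -x side. An insert lies with its long side (its y) along tray x and stands 2 mm proud of the rim.
- pocket_3 (a point): Centre of the floor of a pocket (at the tray's +y end) of the fixed wooden tray (134 x 229 mm): 93 mm along tray x, 59 along y, 8 deep, rims sloped in the upper 4 mm, pitch 72 along y. Floor 6, rim 14 mm above the worktop. The keeper is at the -x side. An insert lies with its long side (its y) along tray x and stands 2 mm proud of the rim.
- keeper (a joint): Steel keeper bar sliding along tray y on the tray's -x rim. 0 = locked: three 8 mm wide tongues reach about 9 mm over the -x ends of the pockets at mid-width, 12.5 mm above the floor, so no insert goes in or out. Grows toward tray +y; 0.036 m = fully open, tongues over the walls beside the pockets. Stays where left; friction about 1.5 N.
- keeper_knob (a point): Centre of the red block-shaped knob on the keeper bar, by which it is slid: 18 mm (tray x) x 14 mm (tray y) x 28 mm high, its top about 50 mm above the worktop. Moves with the bar; axes as the tray's.
- bar_mid (a point): Middle of the fixed horizontal drying bar, on its centre line: round steel, 12 mm thick, along this frame's y, 95 mm above the worktop, between two 12 mm posts 200 mm apart (188 clear) on a 70 x 226 x 12 mm wooden foot. Of tray and rail, one stands at the left and the other at the right, varying. Wall cabinets hang over the back of the worktop (fronts at x = 0.58, undersides 0.5 m up).
- timer: Bystander: cream and red wind-up kitchen timer, 65 x 65 x 54 mm, standing among the slicer parts; origin at the centre of its underside.
- tin_low: Bystander at the back of the worktop: low food tin, 86 mm across, 40 mm high; origin at the centre of its underside.
- salt: Bystander at the back of the worktop: salt shaker, 44 mm across, 90 mm high; origin at the centre of its underside.
- spice_1: Bystander at the back of the worktop: spice jar with green cap, 46 mm across, 106 mm high; origin at the centre of its underside.

How it is judged:
By the outcome, as a careful person would: the job done as asked, in the order asked, and still so for the second after the job is handed in, with the robot touching nothing.
Of blade_a, blade_b, blade_c only 2 to 3 are there at a start; the rules pass over those that are not, and their reading is None.
At some moment in a run one of blade_a, blade_b, guard_a may be knocked a few centimetres aside while the robot is not near it.
It also fails if it takes over 210 s, if anything falls off the work surface, if the arm or the gripper's body presses on something with over 40 N, if the wrist force passes 120 N, or if a joint passes its speed limit or range.

## Working session

There is one attempt and no reset: what is moved stays moved. The work goes in short steps, Python scripts to look and compute and a shell command to move; the robot and the scene stay as the last step left them, time stands still between calls to the robot, and variables do not carry over. Pictures are saved under pics/ and viewed, at most 14 in all, crops included, and the job is handed in when it is done.

```bash
mkdir -p pics; ls; cat > h.py <<'E'
import numpy as np, cv2
from bench import ctrl
from scipy.spatial.transform import Rotation as R
def rot(q): return R.from_quat([q[1],q[2],q[3],q[0]])
def cloud(f):
    H,W=f["range_z"].shape; fl=H/2/np.tan(np.radians(f["vfov"])/2)
    v,u=np.mgrid[0:H,0:W]; z=f["range_z"]
    p=np.stack([(u-f["cx"])/fl*z,-(v-f["cy"])/fl*z,-z],-1)
    return (rot(f["orientation"]).apply(p.reshape(-1,3))+np.array(f["origin"])).reshape(H,W,3)
def snap(n,save):
    f=ctrl.grab_frame(n); cv2.imwrite("pics/"+save,f["pixels"]); np.savez("pics/"+save+".npz",p=cloud(f),c=f["pixels"],z=f["range_z"]); return f
E
python3 - <<'E'
from h import *
for n in("top","side","wrist"):
    f=snap(n,n+"0.png"); print(n,{k:v for k,v in f.items() if k not in("pixels","range_z")})
print(ctrl.observe())
E
```

```text
pics
top {'vfov': 57.80837217405578, 'cx': 316.65512699754225, 'cy': 236.11788848684148, 'origin': array([ 0.45159801, -0.02205574,  1.12410566]), 'orientation': array([-0.69942977, -0.03042053,  0.02927692,  0.71345319])}
side {'vfov': 57.71230220261915, 'cx': 324.2403074313028, 'cy': 241.10011237905348, 'origin': array([ 0.07943116, -1.0082441 ,  0.61799044]), 'orientation': array([ 0.82691556,  0.51880436, -0.12602331, -0.17655259])}
wrist {'vfov': 60.89880677313045, 'cx': 314.9524215573438, 'cy': 242.3975690635348, 'origin': array([0.19399193, 0.65146721, 0.38397187]), 'orientation': array([ 0.82831549, -0.11750721, -0.07643781,  0.54244148])}
{'time_s': 0.15, 'qpos': array([-1.30949875,  0.42657771,  0.0738675 ,  1.60643042, -0.03411803,
        1.11078043, -0.06709404]), 'qd': array([ 0.00168624, -0.00117829, -0.00021979, -0.00219534, -0.00066025,
        0.00023542,  0.0022624 ]), 'joint_efforts': array([ 5.49484525e-03, -9.36280847e+01,  3.67010705e+00, -4.54416633e+01,
       -4.85491706e-02,  1.80406723e-02,  7.36694187e-05]), 'ee_pos': array([0.26943574, 0.61850535, 0.16545696]), 'tool_rot': array([-7.23579532e-05,  2.03978822e-01,  9.78975189e-01, -4.62709086e-04]), 'wrist_force': array([ 0.36597504,  0.87069878, -0.26724471]), 'wrist_torque': array([-0.01583003, -0.03303217, -0.05523009]), 'gripper_force': 0.0, 'width': 0.0939963307766983}
```

View pics/top0.png

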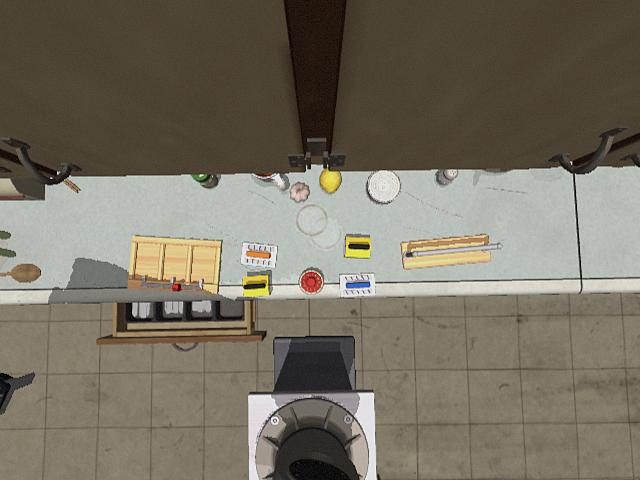

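View pics/side0.png

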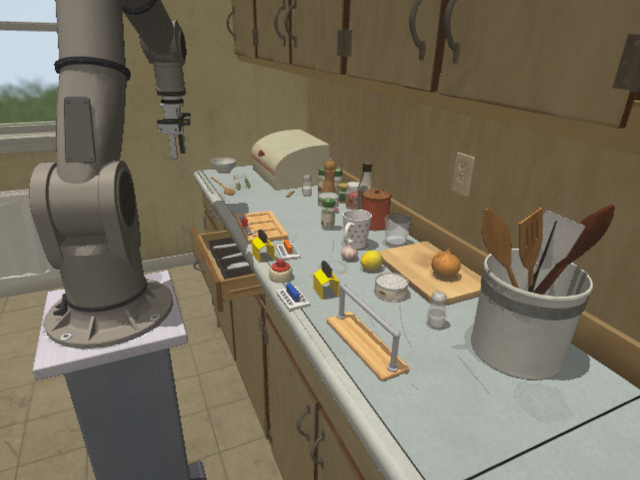

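The top view shows the tray at the left (px 130–222, 236–295) with the red knob at (177,287), the orange insert at (259,253) and the blue one at (357,285). The guards are at (256,285) and (358,245), the timer at (311,282) and the rail at the right (402–500, 235–268). No green insert is visible.

```bash
cat > m.py <<'E'
from h import *
def hsvmask(c,lo,hi):
    return cv2.inRange(cv2.cvtColor(c,cv2.COLOR_BGR2HSV),np.array(lo),np.array(hi))>0
COL=dict(orange=((6,150,120),(17,255,255)),blue=((105,150,60),(125,255,255)),yellow=((22,170,120),(32,255,255)),red=((0,170,80),(4,255,255)),green=((40,120,50),(85,255,255)))
def blobs(d,names,box,mn=15):
    p=d["p"];c=d["c"];inb=(p[...,0]>box[0])&(p[...,0]<box[1])&(p[...,1]>box[2])&(p[...,1]<box[3])&(p[...,2]>.002)&(p[...,2]<box[4])
    for n in names:
        m=(hsvmask(c,*COL[n])&inb).astype(np.uint8)
        k,l,s,ce=cv2.connectedComponentsWithStats(m)
        for i in range(1,k):
            if s[i,4]<mn: continue
            q=p[l==i]; (cc,wh,a)=cv2.minAreaRect((q[:,:2]*1000).astype(np.float32))
            print(n,s[i,4],"px",ce[i].round(),"mean",q.mean(0).round(4),"rect",np.round(cc,1),np.round(wh,1),round(a,1),"z",np.percentile(q[:,2],[5,50,95]).round(4))
E
python3 - <<'E'
from m import *
d=np.load("pics/top0.png.npz")
blobs(d,COL,(.35,.8,-.6,.6,.2))
p=d["p"]
for u,v in [(132,237),(222,241),(219,290),(130,290),(404,254),(500,246),(452,250),(402,238),(490,236),(492,262),(404,269),(311,282)]: print((u,v),p[v,u].round(3))
E
```

```text
orange 112 px [258. 254.] mean [0.5017 0.1283 0.0322] rect [502.1 128.7] [58.5 12.9] 82.7 z [0.0286 0.033  0.0358]
blue 108 px [358. 284.] mean [ 0.4209 -0.1221  0.0324] rect [ 420.8 -122.1] [10.8 56.3] 2.4 z [0.029  0.0326 0.0364]
yellow 181 px [328. 183.] mean [ 0.677  -0.0526  0.0445] rect [682.6 -51.3] [56.3 38.5] 36.2 z [0.0353 0.0448 0.0532]
yellow 367 px [357. 247.] mean [ 0.5125 -0.1215  0.0511] rect [ 513.4 -122.1] [60.4 48.4] 86.1 z [0.0442 0.0505 0.0579]
yellow 367 px [256. 285.] mean [0.4242 0.1306 0.0514] rect [424.1 131.5] [47.5 59.9] 3.8 z [0.0447 0.0505 0.0589]
red 251 px [311. 282.] mean [ 0.4306 -0.0051  0.0407] rect [430.6  -4.8] [47.4 47.6] 44.0 z [0.033  0.0378 0.0538]
red 35 px [175. 287.] mean [0.4241 0.3304 0.0464] rect [424.1 335.3] [20.7 14.6] 88.0 z [0.0394 0.0476 0.0507]
green 40 px [198. 177.] mean [0.6844 0.2594 0.1044] rect [683.9 258.9] [23.5 12.5] 84.1 z [0.1014 0.1043 0.1073]
(132, 237) [0.553 0.452 0.014]
(222, 241) [ 0.539  0.225 -0.001]
(219, 290) [ 0.413  0.233 -0.002]
(130, 290) [ 0.417  0.462 -0.001]
(404, 254) [ 0.495 -0.243  0.016]
(500, 246) [ 0.506 -0.452  0.103]
(452, 250) [ 0.499 -0.34   0.099]
(402, 238) [ 0.538 -0.243 -0.003]
(490, 236) [ 0.538 -0.47   0.002]
(492, 262) [ 0.471 -0.473 -0.002]
(404, 269) [ 0.457 -0.243  0.01 ]
(311, 282) [ 0.43  -0.005  0.053]
```

```bash
python3 - <<'E'
from m import *
d=np.load("pics/top0.png.npz");p=d["p"]
def sel(x0,x1,y0,y1,z0,z1):
    m=(p[...,0]>x0)&(p[...,0]<x1)&(p[...,1]>y0)&(p[...,1]<y1)&(p[...,2]>z0)&(p[...,2]<z1);return p[m]
q=sel(.38,.6,.2,.5,.008,.02); print("tray",len(q),cv2.minAreaRect((q[:,:2]*1000).astype(np.float32)))
q=sel(.4,.6,-.5,-.2,.008,.02); print("foot",cv2.minAreaRect((q[:,:2]*1000).astype(np.float32)))
q=sel(.4,.6,-.5,-.2,.085,.115); print("bar",len(q),np.median(q[:,2]),cv2.minAreaRect((q[:,:2]*1000).astype(np.float32)), np.polyfit(q[:,1],q[:,0],1))
q=sel(.38,.5,.2,.5,.022,.036); print("keeper",len(q),cv2.minAreaRect((q[:,:2]*1000).astype(np.float32)))
cv2.imwrite("pics/c.png",cv2.resize(d["c"][225:310,115:515],(800,170),interpolation=cv2.INTER_CUBIC))
E
```

```text
tray 2140 ((479.9266357421875, 344.9451904296875), (231.0177459716797, 134.20919799804688), 85.31212615966797)
foot ((499.2698059082031, -350.6013488769531), (69.8602523803711, 225.07577514648438), 4.202854633331299)
bar 464 0.09898522422190148 ((499.04638671875, -349.942138671875), (14.40624713897705, 210.7478485107422), 4.242974758148193) [-0.07272639  0.47380477]
keeper 119 ((430.5346374511719, 347.28924560546875), (151.45704650878906, 31.229265213012695), 84.9083251953125)
```

```bash
cat > to.py <<'E'
# usage: to.py x y z yaw_deg(closing-line direction in world) : print rows-units delta for the tool to go there, tool down
import sys
from h import *
s=ctrl.observe(); x,y,z,a=map(float,sys.argv[1:5])
r=rot(s["tool_rot"]); c=r.as_matrix()
d=c.T@(np.array([x,y,z])-s["ee_pos"])
best=None
for k in(0,180):
    t=np.radians(a+k); Y=np.array([np.cos(t),np.sin(t),0]);Z=np.array([0,0,-1.]);X=np.cross(Y,Z)
    rv=np.degrees((r.inv()*R.from_matrix(np.stack([X,Y,Z],1))).as_rotvec())
    if best is None or np.linalg.norm(rv)<np.linalg.norm(best): best=rv
print("t",s["time_s"],"pos",s["ee_pos"].round(4),"yawY",np.degrees(np.arctan2(c[1,1],c[0,1])).round(2),"tilt",c[2,2].round(5),"q7",s["qpos"].round(2),"w",round(s["width"],4),"gf",round(s["gripper_force"],1),"F",s["wrist_force"].round(1))
print("shift units",(d/.05).round(3),"turn units",(best/5).round(3))
E
python3 to.py .44 .34 .15 90
```

```text
t 0.15 pos [0.2694 0.6185 0.1655] yawY 66.46 tilt -1.0 q7 [-1.31  0.43  0.07  1.61 -0.03  1.11 -0.07] w 0.094 gf 0.0 F [ 0.4  0.9 -0.3]
shift units [-5.352 -3.744  0.313] turn units [-1.100e-02 -2.000e-03 -4.708e+00]
```

```bash
python3 -m handwheel '[[[-0.67,-0.47,0,0,0,0,94],[-0.67,-0.47,0,0,0,0,94],[-0.67,-0.47,0,0,0,0,94],[-0.67,-0.47,0,0,0,0,94]]]' 20; python3 -m handwheel '[[[-0.67,-0.47,0,0,0,0,94],[-0.67,-0.47,0,0,0,0,94],[-0.67,-0.47,0,0,0,0,94],[-0.67,-0.47,0,0,0,0,94]]]' >/dev/null;  python3 -m handwheel '[[[0,0,0,0,0,-0.75,94],[0,0,0,0,0,-0.75,94],[0,0,0,0,0,-0.75,94],[0,0,0,0,0,-0.75,94],[0,0,0,0,0,-0.73,94]]]'; python3 -m handwheel '[[[0,0,0,0,0,0,94],[0,0,0,0,0,0,94]]]'>/dev/null
python3 to.py .427 .333 .15 85.3; python3 - <<'E'
from m import *
f=snap("wrist","w1.png"); print(f["origin"])
E
```

```text
time_s: 0.55
ee_pos: [0.3554, 0.4775, 0.1658]
tool_rot: [-0.0, 0.204, 0.979, -0.0]
wrist_force: [0.7, 0.4, -0.2]
width: 0.0946
gripper_force: 0.0
time_s: 1.45
ee_pos: [0.44, 0.3393, 0.1658]
tool_rot: [-0.0, 0.041, 0.999, -0.0]
wrist_force: [0.2, -0.1, -0.5]
width: 0.0945
gripper_force: 0.0
t 1.65 pos [0.4401 0.3393 0.1659] yawY 84.99 tilt -1.0 q7 [-0.9   0.23  0.15  1.88 -0.04  1.03  0.75] w 0.0943 gf 0.0 F [-1.2 -0.5  0.4]
shift units [ 0.25  -0.148  0.317] turn units [-0.002 -0.003 -0.062]
[0.35825186 0.34691023 0.38450902]
```

View pics/w1.png

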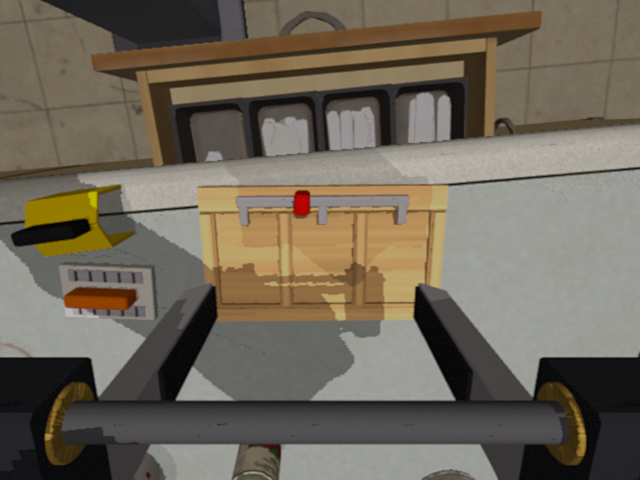

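The wrist view shows the tray at px (198–448, 185–322), the knob at (302,203), and the three tongues at (244,215), (322,215) and (401,215) in the mid-width locked position. The orange insert is at the lower left (100,298) and a guard at (60,220).

```bash
python3 - <<'E'
from m import *
d=np.load("pics/w1.png.npz");p=d["p"]
blobs(d,["red","orange"],(.35,.65,.05,.5,.08))
z=p[...,2]
R0=(p[...,0]>.39)&(p[...,0]<.6)&(p[...,1]>.2)&(p[...,1]<.5)
q=p[R0&(z>.010)&(z<.018)]; q2=p[R0&(z>.003)&(z<.018)]
print("rim z",np.median(q[:,2]),"tray",cv2.minAreaRect((q2[:,:2]*1000).astype(np.float32)))
m=(R0&(z>.003)&(z<.0095)).astype(np.uint8)
k,l,s,c=cv2.connectedComponentsWithStats(m)
for i in range(1,k):
    if s[i,4]>400:
        w=p[l==i];print(s[i],np.median(w[:,2]),cv2.minAreaRect((w[:,:2]*1000).astype(np.float32)))
kp=p[R0&(z>.020)&(z<.045)&(p[...,0]<.46)];print("keeper",len(kp),np.median(kp[:,2]),cv2.minAreaRect((kp[:,:2]*1000).astype(np.float32)))
t=p[195:210,299:306].reshape(-1,3);print(t[t[:,2]>.03].mean(0))
E
```

```text
red 333 px [301. 203.] mean [0.4197 0.3301 0.0478] rect [420.9 330.1] [12.5 17.3] 84.7 z [0.0364 0.049  0.0504]
orange 15 px [302. 190.] mean [0.413  0.3306 0.0247] rect [413.3 331. ] [12.3  3.1] 70.9 z [0.013  0.0257 0.0308]
orange 722 px [ 95. 302.] mean [0.4991 0.1287 0.0338] rect [499.2 128.2] [57.2 12.9] 82.2 z [0.0326 0.0338 0.0351]
rim z 0.013725732242211658 tray ((478.08514404296875, 339.6978759765625), (273.9442138671875, 149.13877868652344), 89.85839080810547)
[ 213  213   67   93 5444] 0.0060189026575758475 ((478.52325439453125, 270.338134765625), (60.42322540283203, 93.93498229980469), 85.46184539794922)
[ 290  212   64   93 5403] 0.006010104232193392 ((484.2483825683594, 342.39239501953125), (60.10332489013672, 94.08523559570312), 85.55426025390625)
[ 365  212   66   93 5275] 0.006030575633975577 ((490.3971252441406, 414.5008850097656), (59.73615264892578, 93.4811782836914), 85.34581756591797)
keeper 2256 0.022407267797193153 ((429.8186950683594, 346.8668518066406), (154.7675323486328, 32.12070083618164), 84.96932220458984)
[0.41830507 0.3308958  0.05252465]
```

```bash
python3 to.py .420 .330 .080 85.3;  python3 to.py .420 .330 .030 85.3
```

```text
t 1.7 pos [0.4402 0.3393 0.1659] yawY 85.0 tilt -1.0 q7 [-0.9   0.23  0.15  1.88 -0.04  1.03  0.75] w 0.0938 gf 0.0 F [-0.4  0.7  0.3]
shift units [ 0.386 -0.221  1.718] turn units [-0.002 -0.001 -0.06 ]
t 1.7 pos [0.4402 0.3393 0.1659] yawY 85.0 tilt -1.0 q7 [-0.9   0.23  0.15  1.88 -0.04  1.03  0.75] w 0.0938 gf 0.0 F [-0.4  0.7  0.3]
shift units [ 0.385 -0.221  2.718] turn units [-0.002 -0.001 -0.06 ]
```

```bash
python3 -m handwheel '[[[0.1,-0.055,0.43,0,0,-0.06,40],[0.1,-0.055,0.43,0,0,0,40],[0.1,-0.055,0.43,0,0,0,40],[0.09,-0.055,0.43,0,0,0,40]]]' >/dev/null; python3 -m handwheel '[[[0,0,0.35,0,0,0,40],[0,0,0.35,0,0,0,40],[0,0,0.3,0,0,0,40],[0,0,0,0,0,0,40]]]'; python3 -m handwheel '[[[0,0,0,0,0,0,5],[0,0,0,0,0,0,5],[0,0,0,0,0,0,5],[0,0,0,0,0,0,5],[0,0,0,0,0,0,5]]]' 20; python3 to.py .420 .330 .030 85.3
```

```text
time_s: 2.5
ee_pos: [0.4189, 0.3292, 0.0284]
tool_rot: [-0.001, 0.041, 0.999, -0.001]
wrist_force: [0.3, -0.2, -0.1]
width: 0.0399
gripper_force: 0.0
time_s: 3.0
ee_pos: [0.42, 0.3302, 0.0303]
tool_rot: [0.0, 0.04, 0.999, 0.0]
wrist_force: [0.1, -0.1, 0.0]
width: 0.0061
gripper_force: 0.0
t 3.0 pos [0.42   0.3302 0.0303] yawY 85.4 tilt -1.0 q7 [-0.89  0.37  0.12  2.05 -0.07  0.73  0.77] w 0.0061 gf 0.0 F [ 0.1 -0.1  0. ]
shift units [-0.001 -0.003  0.006] turn units [0.005 0.003 0.021]
```

```bash
python3 - <<'E'
from m import *
f=snap("wrist","w2.png"); d=np.load("pics/w2.png.npz"); blobs(d,["red"],(.35,.65,.05,.5,.08),5)
s=ctrl.observe();print(s["width"],s["gripper_force"])
cv2.imwrite("pics/w2c.png",cv2.resize(f["pixels"][60:420,120:520],(800,720))[:600])
E
```

```text
red 786 px [314. 279.] mean [0.4165 0.3304 0.0456] rect [419.5 330.2] [12.7 18.7] 87.0 z [0.0297 0.0485 0.0504]
0.005152327301363781 0.0
```

View pics/w2c.png

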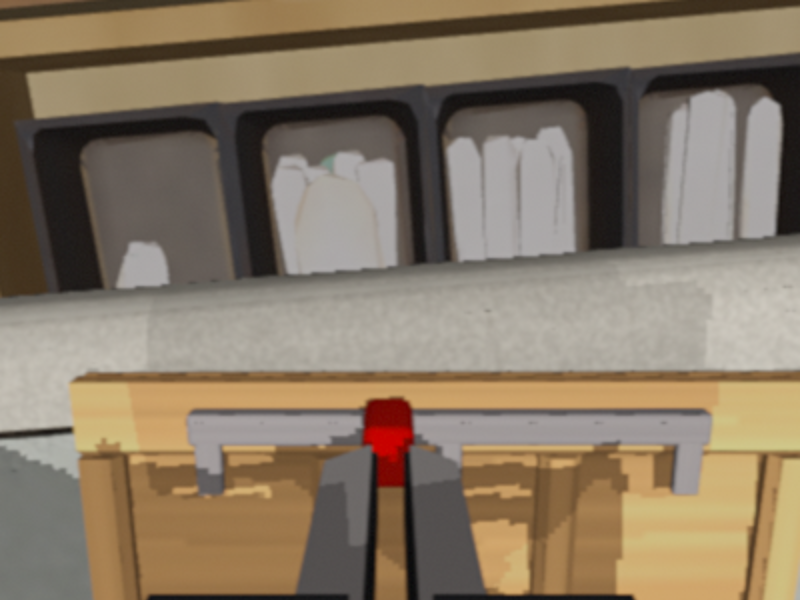

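```bash
python3 - <<'E'
from m import *
d=np.load("pics/w2.png.npz");p=d["p"]
for v in (262,272,280,288,296,302,310,330):
    print(v,[(u,*p[v,u].round(3)) for u in (290,300,308,314,320,328,340)])
E
```

```text
262 [(290, np.float64(0.416), np.float64(0.316), np.float64(0.015)), (300, np.float64(0.417), np.float64(0.322), np.float64(0.014)), (308, np.float64(0.412), np.float64(0.327), np.float64(0.03)), (314, np.float64(0.412), np.float64(0.331), np.float64(0.031)), (320, np.float64(0.413), np.float64(0.334), np.float64(0.03)), (328, np.float64(0.419), np.float64(0.339), np.float64(0.014)), (340, np.float64(0.419), np.float64(0.346), np.float64(0.014))]
272 [(290, np.float64(0.42), np.float64(0.316), np.float64(0.022)), (300, np.float64(0.421), np.float64(0.322), np.float64(0.022)), (308, np.float64(0.412), np.float64(0.328), np.float64(0.047)), (314, np.float64(0.412), np.float64(0.331), np.float64(0.047)), (320, np.float64(0.413), np.float64(0.334), np.float64(0.046)), (328, np.float64(0.422), np.float64(0.338), np.float64(0.023)), (340, np.float64(0.422), np.float64(0.345), np.float64(0.023))]
280 [(290, np.float64(0.425), np.float64(0.315), np.float64(0.023)), (300, np.float64(0.426), np.float64(0.321), np.float64(0.023)), (308, np.float64(0.416), np.float64(0.327), np.float64(0.049)), 
[... 1797 characters left out ...]
4, np.float64(0.454), np.float64(0.327), np.float64(0.005)), (320, np.float64(0.454), np.float64(0.331), np.float64(0.006)), (328, np.float64(0.41), np.float64(0.337), np.float64(0.099)), (340, np.float64(0.409), np.float64(0.341), np.float64(0.101))]
330 [(290, np.float64(0.408), np.float64(0.322), np.float64(0.116)), (300, np.float64(0.409), np.float64(0.326), np.float64(0.116)), (308, np.float64(0.468), np.float64(0.322), np.float64(0.005)), (314, np.float64(0.468), np.float64(0.326), np.float64(0.005)), (320, np.float64(0.468), np.float64(0.33), np.float64(0.007)), (328, np.float64(0.41), np.float64(0.336), np.float64(0.116)), (340, np.float64(0.41), np.float64(0.34), np.float64(0.116))]
```

```bash
python3 - <<'E'
from m import *
print(ctrl.pinch_z, [a for a in dir(ctrl) if a[0]!="_"])
d=np.load("pics/w1.png.npz");p=d["p"]
for v in (286,290,295,300,320): print(v,[(u,*p[v,u].round(3).tolist()) for u in (200,205,210,214,420,425,430)])
d=np.load("pics/w2.png.npz");p=d["p"]
for v in (282,284,285,286): print(v,[(u,*p[v,u].round(3).tolist()) for u in (290,300,304,328,340)])
E
```

```text
0.0188 ['Unreachable', 'grab_frame', 'job_done', 'observe', 'pinch_z']
286 [(200, 0.425, 0.288, 0.209), (205, 0.425, 0.29, 0.21), (210, 0.425, 0.292, 0.209), (214, 0.427, 0.293, 0.206), (420, 0.433, 0.388, 0.211), (425, 0.434, 0.391, 0.21), (430, 0.434, 0.393, 0.21)]
290 [(200, 0.425, 0.289, 0.214), (205, 0.425, 0.292, 0.215), (210, 0.427, 0.293, 0.211), (214, 0.428, 0.293, 0.206), (420, 0.435, 0.389, 0.21), (425, 0.433, 0.39, 0.215), (430, 0.434, 0.392, 0.214)]
295 [(200, 0.425, 0.291, 0.22), (205, 0.426, 0.292, 0.217), (210, 0.428, 0.293, 0.214), (214, 0.431, 0.293, 0.207), (420, 0.435, 0.387, 0.217), (425, 0.434, 0.389, 0.219), (430, 0.434, 0.391, 0.22)]
300 [(200, 0.425, 0.292, 0.225), (205, 0.427, 0.293, 0.221), (210, 0.43, 0.293, 0.215), (214, 0.433, 0.293, 0.208), (420, 0.438, 0.387, 0.216), (425, 0.435, 0.388, 0.222), (430, 0.434, 0.389, 0.225)]
320 [(200, 0.431, 0.293, 0.233), (205, 0.434, 0.293, 0.225), (210, 0.438, 0.293, 0.218), (214, 0.442, 0.292, 0.211), (420, 0.445, 0.386, 0.22), (425, 0.442, 0.387, 0.226), (430, 0.438, 0.387, 0.234)]
282 [(290, 0.426, 0.315, 0.023), (300, 0.428, 0.321, 0.021), (304, 0.417, 0.325, 0.048), (328, 0.428, 0.338, 0.024), (340, 0.428, 0.345, 0.024)]
284 [(290, 0.432, 0.314, 0.012), (300, 0.409, 0.324, 0.071), (304, 0.409, 0.326, 0.071), (328, 0.41, 0.337, 0.071), (340, 0.43, 0.345, 0.024)]
285 [(290, 0.432, 0.314, 0.014), (300, 0.409, 0.324, 0.072), (304, 0.409, 0.326, 0.073), (328, 0.41, 0.337, 0.072), (340, 0.431, 0.345, 0.021)]
286 [(290, 0.433, 0.314, 0.012), (300, 0.409, 0.324, 0.073), (304, 0.409, 0.326, 0.074), (328, 0.41, 0.337, 0.073), (340, 0.431, 0.345, 0.023)]
```

The fingers closed on nothing. Depth puts the real fingertips about 41 mm above the reported TCP, both here and in the previous frame. I'll treat that as a tool offset and confirm it on the knob.

```bash
python3 -m handwheel '[[[0,0,0,0,0,0,40],[0,0,0,0,0,0,40],[0,0,0,0,0,0,40],[0,0,0.2,0,0,0,40],[0,0,0.2,0,0,0,40]]]'; python3 -m handwheel '[[[0,0,0.2,0,0,0,40],[0,0,0.1,0,0,0,40],[0,0,0.1,0,0,0,40],[0,0,0,0,0,0,40]]]'; python3 -m handwheel '[[[0,0,0,0,0,0,5],[0,0,0,0,0,0,5],[0,0,0,0,0,0,5],[0,0,0,0,0,0,5],[0,0,0,0,0,0,5]]]' 20; python3 to.py .420 .330 .030 85.3
```

```text
time_s: 3.55
ee_pos: [0.4199, 0.3301, 0.0093]
tool_rot: [0.0, 0.04, 0.999, 0.0]
wrist_force: [0.1, 0.4, 0.2]
width: 0.0391
gripper_force: 0.0
time_s: 3.95
ee_pos: [0.4195, 0.3297, -0.0108]
tool_rot: [-0.0, 0.04, 0.999, -0.0]
wrist_force: [-0.5, 0.0, -0.5]
width: 0.0402
gripper_force: 0.0
time_s: 4.45
ee_pos: [0.42, 0.3301, -0.0098]
tool_rot: [0.0, 0.04, 0.999, 0.0]
wrist_force: [-1.1, -0.1, 2.7]
width: 0.0138
gripper_force: 20.0
t 4.45 pos [ 0.42    0.3301 -0.0098] yawY 85.41 tilt -1.0 q7 [-0.88  0.43  0.11  2.07 -0.08  0.65  0.78] w 0.0138 gf 20.0 F [-1.1 -0.1  2.7]
shift units [-0.001 -0.002 -0.795] turn units [0.004 0.003 0.022]
```

```bash
python3 -m handwheel '[[[0,0.15,0,0,0,0,5],[0,0.15,0,0,0,0,5],[0,0.15,0,0,0,0,5],[0,0.15,0,0,0,0,5],[0,0.11,0,0,0,0,5]]]'; python3 -m handwheel '[[[0,0.02,0,0,0,0,5],[0,0,0,0,0,0,5],[0,0,0,0,0,0,5]]]' ; python3 to.py .420 .330 .030 85.3
```

```text
time_s: 4.95
ee_pos: [0.4227, 0.3659, -0.0099]
tool_rot: [-0.0, 0.04, 0.999, -0.0]
wrist_force: [-3.7, -28.5, 14.3]
width: 0.0137
gripper_force: 20.0
time_s: 5.25
ee_pos: [0.4227, 0.3655, -0.0099]
tool_rot: [-0.0, 0.04, 0.999, -0.001]
wrist_force: [-2.4, -8.1, 11.4]
width: 0.0141
gripper_force: 20.0
t 5.25 pos [ 0.4227  0.3655 -0.0099] yawY 85.38 tilt -1.0 q7 [-0.92  0.46  0.11  2.01 -0.08  0.67  0.73] w 0.0141 gf 20.0 F [-2.4 -8.1 11.4]
shift units [-0.004 -0.713 -0.797] turn units [-0.019 -0.006  0.017]
```

```bash
python3 -m handwheel '[[[0,0,0,0,0,0,40],[0,0,0,0,0,0,40],[0,0,0,0,0,0,40],[0,0,-0.4,0,0,0,40],[0,0,-0.6,0,0,0,40]]]' >/dev/null; python3 -m handwheel '[[[0,0,-0.6,0,0,0,40],[0,0,-0.6,0,0,0,40],[0,0,-0.4,0,0,0,40],[0,0,0,0,0,0,40]]]'; python3 to.py .5005 .1285 .12 -7.5
```

```text
time_s: 6.15
ee_pos: [0.4239, 0.3678, 0.1227]
tool_rot: [0.001, 0.04, 0.999, 0.002]
wrist_force: [-0.3, 0.4, -1.3]
width: 0.0399
gripper_force: 0.0
t 6.15 pos [0.4239 0.3678 0.1227] yawY 85.41 tilt -0.99999 q7 [-0.94  0.28  0.14  1.92 -0.05  0.94  0.71] w 0.0399 gf 0.0 F [-0.3  0.4 -1.3]
shift units [-1.91  -4.648  0.042] turn units [ 1.1000e-02  5.4000e-02 -1.7417e+01]
```

```bash
python3 -m handwheel '[[[-0.32,-0.775,0,0,0,0,40],[-0.32,-0.775,0,0,0,0,40],[-0.32,-0.775,0,0,0,0,40],[-0.32,-0.775,0,0,0,0,40],[-0.32,-0.775,0,0,0,0,40]]]' >/dev/null; python3 -m handwheel '[[[-0.31,-0.773,0,0,0,0,40],[0,0,0,0,0,0.93,40],[0,0,0,0,0,0.93,40],[0,0,0,0,0,0.93,40],[0,0,0,0,0,0.93,40]]]' >/dev/null;python3 -m handwheel '[[[0,0,0,0,0,0.93,40],[0,0,0,0,0,0.93,40],[0,0,0,0,0,0.93,40],[0,0,0,0,0,0.93,40],[0,0,0,0,0,0.93,40]]]' >/dev/null;python3 -m handwheel '[[[0,0,0,0,0,0.93,40],[0,0,0,0,0,0.93,40],[0,0,0,0,0,0.93,40],[0,0,0,0,0,0.93,40],[0,0,0,0,0,0.93,40]]]' >/dev/null;python3 -m handwheel '[[[0,0,0,0,0,0.93,40],[0,0,0,0,0,0.93,40],[0,0,0,0,0,0.93,40],[0,0,0,0,0,0.93,40],[0,0,0,0,0,0.93,40]]]' >/dev/null;python3 -m handwheel '[[[0,0,0,0,0,0.91,40],[0,0,0,0,0,0,40],[0,0,0,0,0,0,40]]]'
python3 - <<'E'
from m import *
f=snap("wrist","w3.png"); d=np.load("pics/w3.png.npz"); blobs(d,["orange","yellow","red","blue"],(.35,.65,-.2,.5,.12),60)
E
python3 to.py .5005 .1285 -.025 -7.5
```

```text
time_s: 8.95
ee_pos: [0.4991, 0.1272, 0.1195]
tool_rot: [0.0, 0.751, 0.66, -0.0]
wrist_force: [0.4, -0.9, -0.4]
width: 0.0399
gripper_force: 0.0
orange 1127 px [318. 231.] mean [0.5004 0.1297 0.0337] rect [500.2 128.1] [58.5 12.3] 82.4 z [0.0324 0.0337 0.035 ]
yellow 3537 px [219. 242.] mean [0.4278 0.135  0.0513] rect [421.6 131.2] [50.3 61.7] 2.6 z [0.0455 0.0504 0.0575]
yellow 101 px [386. 476.] mean [ 0.5322 -0.0959  0.0489] rect [532.  -94.5] [ 9.1 18.6] 56.5 z [0.0457 0.0488 0.053 ]
yellow 83 px [344. 477.] mean [ 0.4955 -0.0924  0.0484] rect [497.7 -93.7] [ 7.  15.4] 83.3 z [0.0454 0.0484 0.0518]
red 472 px [272. 385.] mean [0.4445 0.0014 0.0373] rect [444.1   1. ] [17.2 34.5] 16.9 z [0.0353 0.0373 0.0391]
blue 310 px [262. 468.] mean [ 0.419  -0.095   0.0268] rect [419.8 -97.5] [11.4 16. ] 64.9 z [0.0152 0.0284 0.0343]
t 9.0 pos [0.4991 0.1271 0.1196] yawY -7.35 tilt -1.0 q7 [-0.83  0.24  0.53  2.03 -0.15  0.91 -0.35] w 0.0401 gf 0.0 F [0.7 0.2 0.1]
shift units [0.032 0.024 2.892] turn units [-0.004  0.005  0.031]
```

View pics/w3.png

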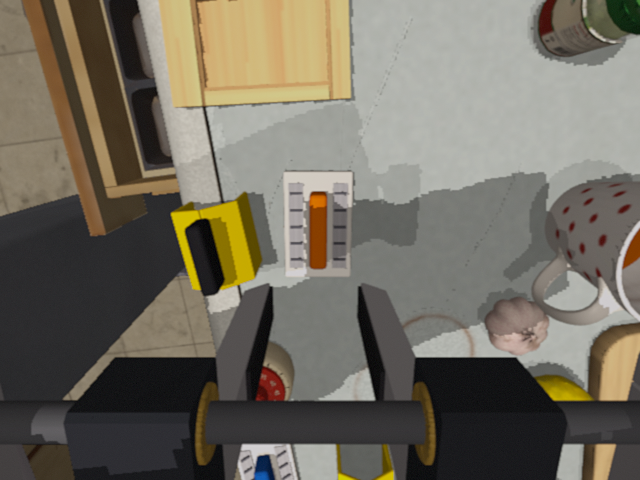

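The wrist view shows the orange insert centred at (318,231), square between the jaws, with guard b beside it at (219,242) and clear of the left finger. I'll go down on the rib.

```bash
python3 -m handwheel '[[[0.03,0.022,0.6,0,0,0.03,40],[0,0,0.6,0,0,0,40],[0,0,0.6,0,0,0,40],[0,0,0.6,0,0,0,40],[0,0,0.3,0,0,0,40]]]' >/dev/null; python3 -m handwheel '[[[0,0,0.2,0,0,0,40],[0,0,0,0,0,0,5],[0,0,0,0,0,0,5],[0,0,0,0,0,0,5],[0,0,0,0,0,0,5]]]' 20;python3 to.py .4785 .2703 -.026 85.4; python3 -m handwheel '[[[0,0,0,0,0,0,5],[0,0,-0.3,0,0,0,5],[0,0,-0.6,0,0,0,5],[0,0,-0.6,0,0,0,5],[0,0,-0.6,0,0,0,5]]]'; python3 to.py .4785 .2703 .080 85.4
```

```text
time_s: 10.0
ee_pos: [0.5012, 0.1288, -0.0242]
tool_rot: [0.0, 0.753, 0.659, 0.001]
wrist_force: [-0.9, -0.3, 7.4]
width: 0.014
gripper_force: 20.0
t 10.0 pos [ 0.5012  0.1288 -0.0242] yawY -7.62 tilt -1.0 q7 [-0.72  0.47  0.42  2.12 -0.33  0.61 -0.2 ] w 0.014 gf 20.0 F [-0.9 -0.3  7.4]
shift units [ 2.745 -0.826  0.038] turn units [ 3.0000e-03 -1.8000e-02  1.7395e+01]
time_s: 10.5
ee_pos: [0.5005, 0.1283, 0.0814]
tool_rot: [0.0, 0.753, 0.658, 0.0]
wrist_force: [1.0, 0.1, -0.3]
width: 0.0133
gripper_force: 20.0
t 10.5 pos [0.5005 0.1283 0.0814] yawY -7.64 tilt -1.0 q7 [-0.81  0.3   0.52  2.06 -0.2   0.83 -0.31] w 0.0133 gf 20.0 F [ 1.   0.1 -0.3]
shift units [ 2.756 -0.813  0.028] turn units [ 0.    -0.    17.392]
```

```bash
python3 -m handwheel '[[[0.55,-0.163,0,0,0,0,5],[0.55,-0.163,0,0,0,0,5],[0.55,-0.163,0,0,0,0,5],[0.55,-0.162,0,0,0,0,5],[0.556,-0.162,0,0,0,0,5]]]' >/dev/null; for i in 1 2 3; do python3 -m handwheel '[[[0,0,0,0,0,-0.93,5],[0,0,0,0,0,-0.93,5],[0,0,0,0,0,-0.93,5],[0,0,0,0,0,-0.93,5],[0,0,0,0,0,-0.93,5]]]' >/dev/null; done;python3 -m handwheel '[[[0,0,0,0,0,-0.93,5],[0,0,0,0,0,-0.93,5],[0,0,0,0,0,-0.93,5],[0,0,0,0,0,-0.93,5],[0,0,0,0,0,-0.93,5]]]';python3 -m handwheel '[[[0,0,0,0,0,0,5],[0,0,0,0,0,0,5]]]' >/dev/null
python3 - <<'E'
from m import *
f=snap("wrist","w4.png"); d=np.load("pics/w4.png.npz"); blobs(d,["orange","red"],(.35,.65,.1,.5,.2),60)
p=d["p"];z=p[...,2]
R0=(p[...,0]>.39)&(p[...,0]<.6)&(p[...,1]>.2)&(p[...,1]<.5)
m=(R0&(z>.003)&(z<.0095)).astype(np.uint8)
k,l,s,c=cv2.connectedComponentsWithStats(m)
for i in range(1,k):
    if s[i,4]>400:
        w=p[l==i];print(s[i],np.median(w[:,2]),cv2.minAreaRect((w[:,:2]*1000).astype(np.float32)))
m=R0&(z>.06)&(z<.1); lab=m&(f["pixels"].min(-1)>150); print("plate",lab.sum(),cv2.minAreaRect((p[lab][:,:2]*1000).astype(np.float32)),np.median(p[lab][:,2]))
E
python3 to.py .4785 .2703 -.018 85.4
```

```text
time_s: 13.0
ee_pos: [0.4787, 0.2705, 0.0803]
tool_rot: [0.0, 0.039, 0.999, 0.0]
wrist_force: [-0.7, -0.0, -1.7]
width: 0.0137
gripper_force: 20.0
orange 1716 px [314. 284.] mean [0.4613 0.2719 0.1379] rect [462.6 272.2] [13.  27.5] 84.7 z [0.1365 0.138  0.1391]
orange 122 px [310. 335.] mean [0.4849 0.2681 0.1383] rect [485.  267.6] [7.  5.6] 85.3 z [0.1373 0.1382 0.1392]
red 616 px [462. 158.] mean [0.4237 0.3645 0.0488] rect [424.1 365.1] [13.3 17.2] 83.4 z [0.0469 0.049  0.0503]
[ 372  175   88  124 9715] 0.005993441858625548 ((483.8697204589844, 343.2647399902344), (60.027069091796875, 94.79141235351562), 86.03558349609375)
[ 465  175   97  124 9688] 0.006014184416187257 ((489.85955810546875, 414.8835144042969), (60.46543502807617, 94.11572265625), 85.37077331542969)
[ 272  176   86   30 2429] 0.005934600029388559 ((442.3731689453125, 273.62237548828125), (60.4828987121582, 21.698204040527344), 85.19023132324219)
plate 0 ((0.0, 0.0), (0.0, 0.0), 0.0) nan
t 13.25 pos [0.4787 0.2704 0.0802] yawY 85.22 tilt -1.0 q7 [-0.74  0.32  0.13  1.98 -0.05  0.85  0.91] w 0.014 gf 20.0 F [-0.2 -1.  -1. ]
shift units [ 0.004 -0.003  1.964] turn units [ 0.002  0.002 -0.036]
  return _methods._mean(a, axis=axis, dtype=dtype,
  ret = ret.dtype.type(ret / rcount)
```

View pics/w4.png

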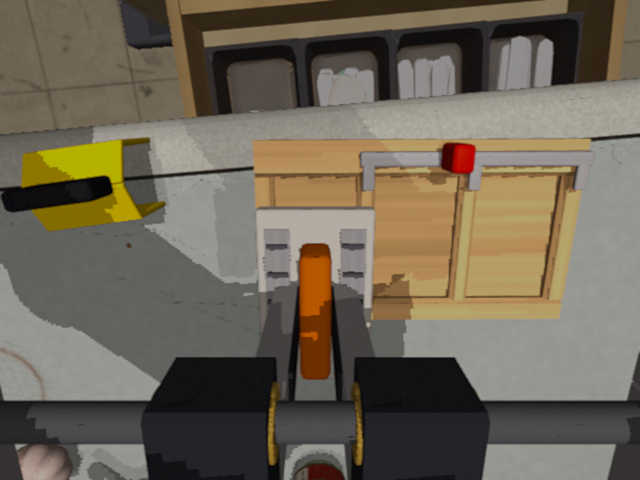

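The insert hangs square over pocket 1 (rib 300–330, 245–378), and the tongues (367, 474 and 580 at row 175) sit over the walls, so the keeper is open. I'll lower it.

```bash
python3 -m handwheel '[[[0,0,0.5,0,0,-0.04,5],[0,0,0.5,0,0,0,5],[0,0,0.4,0,0,0,5],[0,0,0.25,0,0,0,5],[0,0,0.1,0,0,0,5]]]' >/dev/null; python3 -m handwheel '[[[0,0,0.06,0,0,0,5],[0,0,0.06,0,0,0,5],[0,0,0.06,0,0,0,5],[0,0,0.04,0,0,0,5],[0,0,0,0,0,0,5]]]';python3 to.py .4785 .2703 -.018 85.4
```

```text
time_s: 14.25
ee_pos: [0.4789, 0.2706, -0.0183]
tool_rot: [0.0, 0.039, 0.999, 0.0]
wrist_force: [0.5, -0.0, -0.3]
width: 0.0138
gripper_force: 20.0
t 14.25 pos [ 0.4789  0.2706 -0.0183] yawY 85.55 tilt -1.0 q7 [-0.72  0.47  0.1   2.03 -0.08  0.64  0.93] w 0.0138 gf 20.0 F [ 0.5 -0.  -0.3]
shift units [ 0.008 -0.006 -0.005] turn units [0.004 0.004 0.031]
```

```bash
python3 -m handwheel '[[[0,0,0,0,0,0,30],[0,0,0,0,0,0,30],[0,0,0,0,0,0,30],[0,0,-0.3,0,0,0,30],[0,0,-0.6,0,0,0,30]]]' >/dev/null; python3 -m handwheel '[[[0,0,-0.6,0,0,0,40],[0,0,-0.6,0,0,0,40],[0,0,-0.6,0,0,0,40],[0,0,0,0,0,0,40]]]' >/dev/null; cat > chk.py <<'E'
from m import *
import sys
f=snap("wrist",sys.argv[1]); d=np.load("pics/"+sys.argv[1]+".npz"); blobs(d,["orange","blue","red","green"],(.35,.65,.1,.5,.2),60)
p=d["p"];z=p[...,2];c=f["pixels"].astype(int)
R0=(p[...,0]>.41)&(p[...,0]<.6)&(p[...,1]>.22)&(p[...,1]<.47)
w=R0&(c.min(-1)>130)&(c.max(-1)-c.min(-1)<35)&(z<.03)&(z>.003)
k,l,s,ce=cv2.connectedComponentsWithStats(w.astype(np.uint8))
for i in range(1,k):
    if s[i,4]>600:
        q=p[l==i]; A=np.c_[q[:,:2]-q[:,:2].mean(0),np.ones(len(q))]; print("white",s[i],"z,slope",np.linalg.lstsq(A,q[:,2],rcond=None)[0].round(4),cv2.minAreaRect((q[:,:2]*1000).astype(np.float32)))
E
python3 chk.py w5.png; python3 to.py .4208 -.122 .11 2
```

```text
orange 1221 px [313. 231.] mean [0.4767 0.2708 0.0397] rect [478.  270.5] [12.8 58. ] 84.7 z [0.0382 0.0397 0.041 ]
red 462 px [440. 151.] mean [0.4236 0.3643 0.0487] rect [423.8 364.8] [13.1 16.8] 82.9 z [0.0467 0.049  0.0503]
white [354 146  68  33 925] z,slope [ 0.0104 -0.0004  0.0224] ((430.6338806152344, 331.7992858886719), (51.043418884277344, 23.499006271362305), 87.36883544921875)
white [ 449  146  109   34 1551] z,slope [-0.001   0.0006  0.0224] ((438.3253173828125, 419.6690979003906), (81.67922973632812, 24.98832893371582), 85.42989349365234)
white [ 278  172   70  107 4785] z,slope [ 0.0026 -0.001   0.0163] ((479.25555419921875, 270.7831115722656), (55.30664825439453, 89.77308654785156), 85.39118957519531)
t 15.2 pos [0.4797 0.2712 0.1183] yawY 85.56 tilt -0.99999 q7 [-0.74  0.27  0.13  1.94 -0.04  0.92  0.9 ] w 0.0398 gf 0.0 F [-0.1 -0.3 -0. ]
shift units [ 0.566 -7.932  0.145] turn units [4.4000e-02 4.0000e-03 1.6712e+01]
```

Insert seated: plate top at z = .0163 and level, rib top at .040. Next is the blue one.

```bash
for i in 1 2; do python3 -m handwheel '[[[0.057,-0.79,0,0,0,0,40],[0.057,-0.79,0,0,0,0,40],[0.057,-0.79,0,0,0,0,40],[0.057,-0.79,0,0,0,0,40],[0.057,-0.79,0,0,0,0,40]]]' >/dev/null; done; for i in 1 2 3; do python3 -m handwheel '[[[0,0,0,0,0,0.93,40],[0,0,0,0,0,0.93,40],[0,0,0,0,0,0.93,40],[0,0,0,0,0,0.93,40],[0,0,0,0,0,0.93,40]]]' >/dev/null; done;python3 -m handwheel '[[[0,0,0,0,0,0.93,40],[0,0,0,0,0,0.93,40],[0,0,0,0,0,0.90,40],[0,0,0,0,0,0,40],[0,0,0,0,0,0,40]]]' 
python3 - <<'E'
from m import *
f=snap("wrist","w6.png"); d=np.load("pics/w6.png.npz"); blobs(d,["blue","yellow","red"],(.35,.65,-.3,.2,.12),60)
E
python3 to.py .4208 -.122 -.025 2
```

```text
time_s: 18.2
ee_pos: [0.4193, -0.1211, 0.116]
tool_rot: [-0.0, 0.694, 0.72, -0.0]
wrist_force: [-0.6, -0.1, -0.6]
width: 0.0398
gripper_force: 0.0
blue 1190 px [315. 234.] mean [ 0.4183 -0.12    0.0334] rect [ 418.5 -122. ] [11.7 58.2] 2.0 z [0.0317 0.0337 0.0349]
yellow 3438 px [435. 242.] mean [ 0.5044 -0.1185  0.0507] rect [ 511.9 -123. ] [61.6 49.9] 86.5 z [0.0458 0.051  0.057 ]
red 4026 px [336.  73.] mean [ 0.428  -0.006   0.0416] rect [428.3  -5.7] [49.9 50. ] 40.6 z [0.0362 0.038  0.0538]
t 18.25 pos [ 0.4194 -0.1211  0.1161] yawY 2.15 tilt -1.0 q7 [-0.36  0.09  0.52  2.19 -0.06  0.87  0.24] w 0.0398 gf 0.0 F [-0.4 -0.2  0. ]
shift units [-0.018  0.029  2.822] turn units [-0.008  0.002  0.03 ]
```

View pics/w6.png

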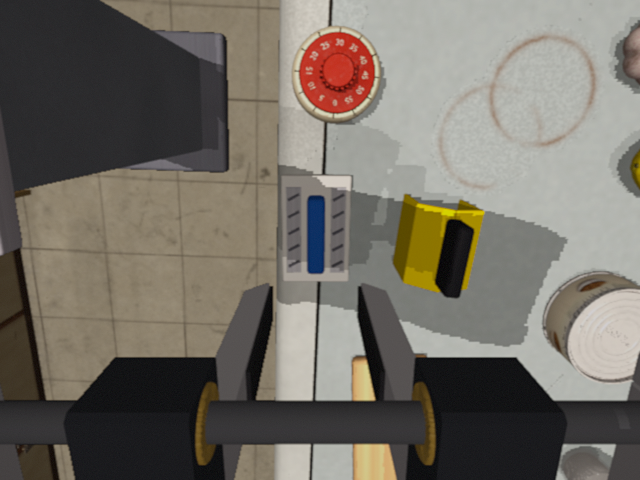

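The wrist view shows the blue insert centred at (316,234) between the jaws and clear of guard a at (435,242). I'll go down on its rib.

```bash
python3 -m handwheel '[[[-0.018,-0.015,0.6,0,0,0.02,40],[0,0,0.6,0,0,0,40],[0,0,0.6,0,0,0,40],[0,0,0.6,0,0,0,40],[0,0,0.21,0,0,0,40]]]' >/dev/null; python3 -m handwheel '[[[0,0,0.19,0,0,0,40],[0,0,0,0,0,0,40],[0,0,0,0,0,0,5],[0,0,0,0,0,0,5],[0,0,0,0,0,0,5]]]' 20;python3 -m handwheel '[[[0,0,0,0,0,0,5]]]'; python3 to.py .4785 .2703 -.026 85.4; python3 -m handwheel '[[[0,0,0,0,0,0,5],[0,0,-0.3,0,0,0,5],[0,0,-0.6,0,0,0,5],[0,0,-0.6,0,0,0,5],[0,0,-0.6,0,0,0,5]]]'; python3 to.py .4843 .3424 .080 85.4
```

```text
time_s: 19.25
ee_pos: [0.4196, -0.122, -0.0228]
tool_rot: [0.0, 0.695, 0.719, 0.001]
wrist_force: [0.2, 0.1, 0.3]
width: 0.0199
gripper_force: 0.0
time_s: 19.35
ee_pos: [0.4194, -0.122, -0.023]
tool_rot: [0.0, 0.695, 0.719, 0.0]
wrist_force: [-1.4, -0.0, 11.2]
width: 0.0139
gripper_force: 20.0
t 19.35 pos [ 0.4194 -0.122  -0.023 ] yawY 1.92 tilt -1.0 q7 [-0.23  0.36  0.43  2.3  -0.3   0.53  0.47] w 0.0139 gf 20.0 F [-1.4 -0.  11.2]
shift units [7.802 1.443 0.063] turn units [ 1.1000e-02  8.0000e-03 -1.6696e+01]
time_s: 19.85
ee_pos: [0.4186, -0.1223, 0.0827]
tool_rot: [-0.0, 0.695, 0.719, -0.0]
wrist_force: [0.8, 1.2, -1.1]
width: 0.0139
gripper_force: 20.0
t 19.85 pos [ 0.4186 -0.1223  0.0827] yawY 1.9 tilt -1.0 q7 [-0.36  0.15  0.55  2.23 -0.11  0.79  0.29] w 0.0139 gf 20.0 F [ 0.8  1.2 -1.1]
shift units [9.244 1.622 0.05 ] turn units [-6.0000e-03 -1.0000e-03 -1.6699e+01]
```

```bash
for i in 1 2; do python3 -m handwheel '[[[0.77,0.135,-0.03,0,0,0,5],[0.77,0.135,-0.03,0,0,0,5],[0.77,0.135,-0.03,0,0,0,5],[0.77,0.135,-0.03,0,0,0,5],[0.77,0.135,-0.03,0,0,0,5]]]' >/dev/null; done; python3 -m handwheel '[[[0.77,0.135,0,0,0,0,5],[0.774,0.137,0,0,0,0,5],[0,0,0,0,0,-0.93,5],[0,0,0,0,0,-0.93,5],[0,0,0,0,0,-0.93,5]]]' >/dev/null;  for i in 1 2 3; do python3 -m handwheel '[[[0,0,0,0,0,-0.93,5],[0,0,0,0,0,-0.93,5],[0,0,0,0,0,-0.93,5],[0,0,0,0,0,-0.93,5],[0,0,0,0,0,-0.93,5]]]' >/dev/null; done; python3 -m handwheel '[[[0,0,0.29,0,0,0,5],[0,0,0,0,0,0,5],[0,0,0,0,0,0,5]]]' 
python3 chk.py w7.png;python3 to.py .4843 .3427 -.0172 85.4
```

```text
time_s: 23.15
ee_pos: [0.4842, 0.3422, 0.0812]
tool_rot: [-0.0, 0.039, 0.999, -0.001]
wrist_force: [-0.4, 0.3, -0.3]
width: 0.0139
gripper_force: 20.0
orange 1553 px [208. 249.] mean [0.4764 0.2717 0.0396] rect [477.6 271.2] [13.2 56.8] 85.7 z [0.038  0.0397 0.0409]
blue 3836 px [315. 310.] mean [0.4798 0.3428 0.1371] rect [483.5 342.6] [13.5 59. ] 86.2 z [0.1313 0.1378 0.1389]
red 610 px [344. 159.] mean [0.4236 0.3652 0.049 ] rect [424.1 365.5] [13.4 17.4] 85.6 z [0.0474 0.0491 0.0504]
white [ 382  153  104   38 1479] z,slope [ 0.0019 -0.0008  0.0224] ((438.8478698730469, 425.4993896484375), (69.13388061523438, 24.84308624267578), 85.24411010742188)
white [255 154  75  35 978] z,slope [-0.0086 -0.0013  0.0224] ((431.0379333496094, 331.36785888671875), (49.40494918823242, 22.81389045715332), 85.5677719116211)
white [ 173  182   83  105 4753] z,slope [ 0.0067 -0.0037  0.0163] ((473.2544250488281, 271.2129211425781), (55.55085754394531, 77.67415618896484), 85.61601257324219)
t 23.2 pos [0.4844 0.3424 0.0816] yawY 85.52 tilt -1.0 q7 [-0.7   0.38 -0.03  1.87  0.01  0.89  0.76] w 0.0137 gf 20.0 F [ 1.1  0.5 -0.8]
shift units [0.002 0.007 1.977] turn units [-0.007 -0.006  0.024]
```

```bash
python3 -m handwheel '[[[0,0.006,0.5,0,0,0.02,5],[0,0,0.5,0,0,0,5],[0,0,0.4,0,0,0,5],[0,0,0.25,0,0,0,5],[0,0,0.1,0,0,0,5]]]' >/dev/null; python3 -m handwheel '[[[0,0,0.06,0,0,0,5],[0,0,0.06,0,0,0,5],[0,0,0.06,0,0,0,5],[0,0,0.05,0,0,0,5],[0,0,0,0,0,0,5]]]';python3 to.py .4843 .3427 -.0172 85.4;  python3 -m handwheel '[[[0,0,0,0,0,0,30],[0,0,0,0,0,0,30],[0,0,0,0,0,0,30],[0,0,-0.3,0,0,0,30],[0,0,-0.6,0,0,0,30]]]' >/dev/null; python3 -m handwheel '[[[0,0,-0.6,0,0,0,40],[0,0,-0.6,0,0,0,40],[0,0,-0.6,0,0,0,40],[0,0,0,0,0,0,40]]]' >/dev/null; python3 chk.py w8.png; python3 to.py .424 .3655 .05 85.4
```

```text
time_s: 24.2
ee_pos: [0.4851, 0.3433, -0.0159]
tool_rot: [0.0, 0.039, 0.999, 0.0]
wrist_force: [-3.3, -1.2, 11.4]
width: 0.0137
gripper_force: 20.0
t 24.2 pos [ 0.4851  0.3433 -0.0159] yawY 85.5 tilt -1.0 q7 [-0.7   0.51 -0.03  1.93  0.02  0.7   0.75] w 0.0137 gf 20.0 F [-3.3 -1.2 11.4]
shift units [ 0.015 -0.013  0.026] turn units [0.011 0.01  0.021]
orange 1229 px [218. 231.] mean [0.4773 0.2716 0.0396] rect [478.3 271.2] [12.6 58.6] 85.6 z [0.038  0.0397 0.041 ]
blue 1206 px [313. 230.] mean [0.4818 0.3437 0.0416] rect [483.2 343.5] [11.6 58.5] 85.5 z [0.0395 0.0417 0.0435]
red 451 px [336. 151.] mean [0.4237 0.365  0.049 ] rect [423.8 365.3] [13.5 17.2] 85.9 z [0.0472 0.0491 0.0504]
white [258 146  66  32 747] z,slope [0.0048 0.0002 0.0224] ((431.1796569824219, 330.8379821777344), (49.68281555175781, 23.653404235839844), 85.15673065185547)
white [ 348  146  112   33 1458] z,slope [ 0.0035 -0.0007  0.0224] ((438.3096923828125, 417.2530517578125), (85.77031707763672, 24.41790771484375), 85.40469360351562)
white [ 186  171   74  106 4512] z,slope [ 0.0035 -0.0041  0.0163] ((478.8179016113281, 270.61773681640625), (55.563663482666016, 89.37313079833984), 85.50479125976562)
white [ 278  172   70  107 4631] z,slope [ 0.0485 -0.0049  0.0181] ((485.1390075683594, 343.466796875), (54.987972259521484, 88.9455795288086), 85.37716674804688)
t 25.15 pos [0.4857 0.3437 0.1209] yawY 85.5 tilt -0.99999 q7 [-0.7   0.34 -0.02  1.84  0.01  0.96  0.76] w 0.04 gf 0.0 F [ 0.5 -0.5 -0.8]
shift units [1.269 0.334 1.415] turn units [0.034 0.034 0.02 ]
```

Orange is home. Blue has its far (+x) end about 4 mm high, caught on the rim slope. I'll press that end of the rib down with closed fingers.

```bash
python3 to.py .506 .3418 .012 85.4; python3 -m handwheel '[[[-0.2,0,0.4,0.03,0.03,0.02,0],[-0.2,0,0.5,0,0,0,0],[-0.01,0,0.5,0,0,0,0],[0,0,0.5,0,0,0,0],[0,0,0.27,0,0,0,0]]]'; python3 to.py .506 .3418 .002 85.4
```

```text
t 25.15 pos [0.4857 0.3437 0.1209] yawY 85.5 tilt -0.99999 q7 [-0.7   0.34 -0.02  1.84  0.01  0.96  0.76] w 0.04 gf 0.0 F [ 0.5 -0.5 -0.8]
shift units [-0.401 -0.013  2.179] turn units [0.034 0.034 0.02 ]
time_s: 25.65
ee_pos: [0.5036, 0.34, 0.0071]
tool_rot: [-0.003, 0.04, 0.999, -0.002]
wrist_force: [-0.3, -0.1, 1.0]
width: 0.0035
gripper_force: 0.0
t 25.65 pos [0.5036 0.34   0.0071] yawY 85.41 tilt -0.99998 q7 [-0.68  0.5  -0.02  1.88  0.01  0.77  0.78] w 0.0035 gf 0.0 F [-0.3 -0.1  1. ]
shift units [-0.046  0.04   0.102] turn units [-0.055 -0.057  0.002]
```

```bash
python3 -m handwheel '[[[0,0,0,0,0,0,0],[0,0,0,0,0,0,0],[0,0,0.1,0,0,0,0],[0,0,0.06,0,0,0,0],[0,0,0.04,0,0,0,0]]]';  python3 to.py .506 .3418 .002 85.4; python3 -m handwheel '[[[0,0,0.04,0,0,0,0],[0,0,0.04,0,0,0,0],[0,0,0,0,0,0,0]]]';  python3 to.py .506 .3418 .002 85.4
```

```text
time_s: 26.15
ee_pos: [0.5053, 0.3413, 0.0005]
tool_rot: [-0.001, 0.04, 0.999, -0.001]
wrist_force: [-11.4, -8.5, 43.7]
width: 0.0006
gripper_force: 21.9
t 26.15 pos [5.053e-01 3.413e-01 5.000e-04] yawY 85.4 tilt -1.0 q7 [-0.68  0.51 -0.02  1.88  0.02  0.75  0.78] w 0.0006 gf 21.9 F [-11.4  -8.5  43.7]
shift units [-0.014  0.012 -0.03 ] turn units [-0.022 -0.021  0.   ]
time_s: 26.45
ee_pos: [0.5054, 0.3414, 0.0002]
tool_rot: [-0.001, 0.04, 0.999, -0.001]
wrist_force: [-22.1, -16.6, 77.9]
width: 0.0005
gripper_force: 38.7
t 26.45 pos [5.054e-01 3.414e-01 2.000e-04] yawY 85.38 tilt -1.0 q7 [-0.68  0.51 -0.02  1.88  0.01  0.75  0.78] w 0.0005 gf 38.7 F [-22.1 -16.6  77.9]
shift units [-0.011  0.009 -0.035] turn units [-0.015 -0.014 -0.004]
```

```bash
python3 -m handwheel '[[[0,0,-0.1,0,0,0,0],[0,0,-0.3,0,0,0,0],[0,0,-0.6,0,0,0,20],[0,0,-0.6,0,0,0,40],[0.2,0,-0.6,0,0,0,40]]]' >/dev/null; python3 -m handwheel '[[[0.2,0,-0.3,0,0,0,40],[0,0,0,0,0,0,40],[0,0,0,0,0,0,40]]]'; python3 chk.py w9.png;python3 to.py .424 .3655 .05 85.4
```

```text
time_s: 27.25
ee_pos: [0.4849, 0.3428, 0.1202]
tool_rot: [-0.001, 0.04, 0.999, -0.001]
wrist_force: [0.5, -0.4, -0.9]
width: 0.0393
gripper_force: 0.0
orange 1241 px [220. 235.] mean [0.4774 0.2716 0.0396] rect [478.4 271.2] [12.9 58.4] 85.6 z [0.0381 0.0397 0.0409]
blue 1210 px [315. 234.] mean [0.4825 0.3436 0.0395] rect [484.2 343.6] [11.7 58.1] 85.2 z [0.0379 0.0398 0.0409]
red 454 px [340. 154.] mean [0.4238 0.3652 0.0491] rect [423.9 365.2] [13.4 16.5] 85.7 z [0.0475 0.0491 0.0504]
white [261 149  66  32 809] z,slope [-0.005  -0.0012  0.0225] ((430.67645263671875, 331.0413513183594), (49.37962341308594, 23.476581573486328), 85.87921905517578)
white [ 351  149  114   33 1436] z,slope [ 0.0055 -0.0016  0.0224] ((437.8114929199219, 417.279052734375), (85.68954467773438, 24.292476654052734), 84.95882415771484)
white [ 188  175   75  106 4511] z,slope [ 0.0034 -0.0041  0.0163] ((479.0187683105469, 270.6323547363281), (55.71286392211914, 88.99059295654297), 85.70964813232422)
white [ 281  175   70  106 4577] z,slope [ 0.0029 -0.0008  0.0163] ((484.9242248535156, 343.5006103515625), (55.03889846801758, 89.14144897460938), 85.29041290283203)
t 27.3 pos [0.4848 0.3425 0.1196] yawY 85.42 tilt -0.99999 q7 [-0.71  0.34 -0.02  1.83  0.01  0.97  0.76] w 0.0401 gf 0.0 F [ 0.5 -0.5 -0.3]
shift units [1.245 0.366 1.394] turn units [-0.04  -0.039  0.004]
```

Both inserts are home: plates level at .0163 and ribs at .0397. Now lock the keeper.

```bash
python3 -m handwheel '[[[0.31,0.09,0.3,-0.04,-0.04,0,40],[0.31,0.09,0.3,0,0,0,40],[0.31,0.09,0.3,0,0,0,40],[0.31,0.085,0.3,0,0,0,40],[0,0,0.4,0,0,0,40]]]' >/dev/null;python3 -m handwheel '[[[0,0,0.4,0,0,0,40],[0,0,0.4,0,0,0,40],[0,0,0.15,0,0,0,40],[0,0,0,0,0,0,40]]]' >/dev/null; python3 to.py .424 .3655 -.010 85.4;python3 -m handwheel '[[[0,0,0,0,0,0,5],[0,0,0,0,0,0,5],[0,0,0,0,0,0,5],[0,0,0,0,0,0,5]]]' 20;python3 to.py .42 .33 -.010 85.4
```

```text
t 28.2 pos [ 0.4241  0.3645 -0.0087] yawY 85.4 tilt -1.0 q7 [-0.79  0.46 -0.05  2.    0.03  0.68  0.64] w 0.0398 gf 0.0 F [ 0.4  0.5 -0.2]
shift units [0.004 0.019 0.026] turn units [-0.019 -0.013  0.   ]
time_s: 28.6
ee_pos: [0.4251, 0.3653, -0.0064]
tool_rot: [0.001, 0.04, 0.999, 0.0]
wrist_force: [0.2, 1.6, 7.2]
width: 0.0138
gripper_force: 20.0
t 28.6 pos [ 0.4251  0.3653 -0.0064] yawY 85.4 tilt -1.0 q7 [-0.79  0.46 -0.05  2.    0.03  0.68  0.63] w 0.0138 gf 20.0 F [0.2 1.6 7.2]
shift units [ 0.046 -0.712  0.071] turn units [ 0.009  0.014 -0.001]
```

```bash
python3 -m handwheel '[[[0,-0.15,0,0,0,0,5],[0,-0.15,0,0,0,0,5],[0,-0.15,0,0,0,0,5],[0,-0.15,0,0,0,0,5],[0,-0.11,0,0,0,0,5]]]'; python3 -m handwheel '[[[0,-0.02,0,0,0,0,5],[0,0,0,0,0,0,5],[0,0,0,0,0,0,5]]]' ; python3 to.py .420 .330 -.010 85.4
```

```text
time_s: 29.1
ee_pos: [0.4223, 0.3298, -0.0064]
tool_rot: [0.001, 0.04, 0.999, 0.001]
wrist_force: [-0.9, 1.4, 5.1]
width: 0.0135
gripper_force: 20.0
time_s: 29.4
ee_pos: [0.4223, 0.3294, -0.0065]
tool_rot: [0.001, 0.04, 0.999, 0.001]
wrist_force: [0.2, 1.7, 7.1]
width: 0.0132
gripper_force: 20.0
t 29.4 pos [ 0.4223  0.3294 -0.0065] yawY 85.4 tilt -1.0 q7 [-0.74  0.43 -0.05  2.06  0.03  0.66  0.68] w 0.0132 gf 20.0 F [0.2 1.7 7.1]
shift units [0.047 0.008 0.071] turn units [0.021 0.018 0.001]
```

```bash
python3 -m handwheel '[[[0,-0.02,0,0,0,0,5],[0,-0.02,0,0,0,0,5],[0,0,0,0,0,0,5]]]' ; python3 to.py .420 .330 -.010 85.4
```

```text
time_s: 29.7
ee_pos: [0.4224, 0.3294, -0.0063]
tool_rot: [0.001, 0.04, 0.999, 0.002]
wrist_force: [0.8, 11.1, 0.5]
width: 0.0141
gripper_force: 20.0
t 29.7 pos [ 0.4224  0.3294 -0.0063] yawY 85.46 tilt -0.99999 q7 [-0.74  0.42 -0.05  2.06  0.03  0.65  0.68] w 0.0141 gf 20.0 F [ 0.8 11.1  0.5]
shift units [0.049 0.008 0.073] turn units [0.051 0.028 0.013]
```

```bash
python3 -m handwheel '[[[0,0,0,0,0,0,40],[0,0,0,0,0,0,40],[0,0,0,0,0,0,40],[0,0,-0.4,0,0,0,40],[0,0,-0.6,0,0,0,40]]]' >/dev/null; python3 -m handwheel '[[[0,0,-0.6,0,0,0,40],[0,0,-0.6,0,0,0,40],[0,0,-0.4,0,0,0,40],[0,0,0,0,0,0,40],[0,0,0,0,0,0,40]]]' >/dev/null; python3 chk.py w10.png; python3 to.py .424 .131 .125 3.5
```

```text
orange 198 px [250. 282.] mean [0.4547 0.2729 0.0396] rect [455.2 272.7] [11.6 12.8] 2.6 z [0.0378 0.0397 0.0409]
blue 1084 px [341. 304.] mean [0.4804 0.3434 0.039 ] rect [483.6 343.2] [12.6 58.2] 84.8 z [0.0321 0.0397 0.041 ]
red 453 px [318. 235.] mean [0.4188 0.3298 0.0469] rect [420.5 329.7] [12.3 16.8] 85.7 z [0.0331 0.049  0.0504]
white [ 220  227   89  117 2933] z,slope [-0.0635  0.0444  0.0179] ((463.9901428222656, 274.2318115234375), (69.06229400634766, 112.6641845703125), 74.97174835205078)
white [ 308  227  129   54 2967] z,slope [-0.1661  0.032   0.0192] ((446.7765197753906, 372.760498046875), (106.80010986328125, 49.06008529663086), 85.58055877685547)
white [308 284  54  60 684] z,slope [-0.0064  0.0057  0.0161] ((500.1142883300781, 338.4649963378906), (46.37228012084961, 58.09711456298828), 86.14945983886719)
t 30.75 pos [0.4213 0.3266 0.1222] yawY 85.4 tilt -1.0 q7 [-0.74  0.24 -0.05  1.97  0.01  0.93  0.7 ] w 0.0399 gf 0.0 F [ 0.4 -1.4 -0.1]
shift units [-0.368 -3.894 -0.057] turn units [1.000e-03 2.000e-03 1.638e+01]
```

```bash
python3 -m handwheel '[[[-0.07,-0.78,0,0,0,0,40],[-0.07,-0.78,0,0,0,0,40],[-0.07,-0.78,0,0,0,0,40],[-0.07,-0.78,0,0,0,0,40],[-0.08,-0.78,0,0,0,0,40]]]' >/dev/null; for i in 1 2 3; do python3 -m handwheel '[[[0,0,0,0,0,0.93,40],[0,0,0,0,0,0.93,40],[0,0,0,0,0,0.93,40],[0,0,0,0,0,0.93,40],[0,0,0,0,0,0.93,40]]]' >/dev/null; done;python3 -m handwheel '[[[0,0,0,0,0,0.93,40],[0,0,0,0,0,0.93,40],[0,0,0,0,0,0.57,40],[0,0,0,0,0,0,40],[0,0,0,0,0,0,40]]]' 
cat > fin.py <<'E'
from m import *
import sys
f=snap("wrist",sys.argv[1]); p=cloud(f);z=p[...,2];c=f["pixels"]; x0,x1,y0,y1,z0,z1=map(float,sys.argv[2:8])
m=(p[...,0]>x0)&(p[...,0]<x1)&(p[...,1]>y0)&(p[...,1]<y1)&(z>z0)&(z<z1)&(c.max(-1)<60)
k,l,s,ce=cv2.connectedComponentsWithStats(m.astype(np.uint8)); 
for i in range(1,k):
    if s[i,4]>100: q=p[l==i];print("fin",s[i],cv2.minAreaRect((q[:,:2]*1000).astype(np.float32)),np.median(q[:,2]))
E
python3 fin.py w11.png .36 .48 .07 .2 .079 .092
python3 to.py .424 .131 .0 3.5
```

```text
time_s: 33.25
ee_pos: [0.4235, 0.1311, 0.1221]
tool_rot: [-0.0, 0.685, 0.729, -0.0]
wrist_force: [-0.7, 0.0, 0.1]
width: 0.0403
gripper_force: 0.0
fin [ 306  215   17   72 1137] ((421.6648254394531, 131.35873413085938), (10.77574634552002, 49.31565475463867), 3.241027355194092) 0.08261644137207746
t 33.3 pos [0.4236 0.1311 0.1223] yawY 3.6 tilt -1.0 q7 [-0.6   0.09  0.16  2.16 -0.02  0.89 -0.36] w 0.0398 gf 0.0 F [-0.1  0.2 -0. ]
shift units [-0.003  0.007  2.445] turn units [-0.    -0.002  0.02 ]
```

View pics/w11.png

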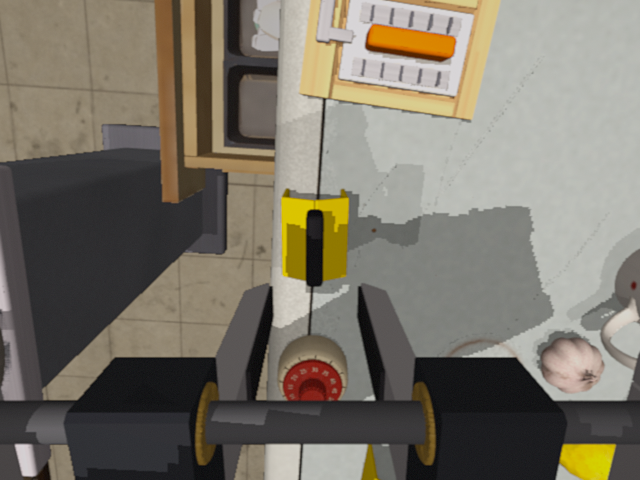

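The view shows guard b's fin at (314,247), centred between the jaws, and the keeper tongue at (340,35) now over the orange insert's end. I'll grip the fin.

```bash
python3 -m handwheel '[[[0.006,-0.035,0.5,0,0,0.03,40],[0,0,0.5,0,0,0,40],[0,0,0.5,0,0,0,40],[0,0,0.3,0,0,0,40],[0,0,0.2,0,0,0,40]]]' >/dev/null; python3 -m handwheel '[[[0,0,0.02,0,0,0,40],[0,0,0,0,0,0,40],[0,0,0,0,0,0,5],[0,0,0,0,0,0,5],[0,0,0,0,0,0,5]]]' 20;python3 -m handwheel '[[[0,0,0,0,0,0,5],[0,0,0,0,0,0,5]]]'; python3 -m handwheel '[[[0,0,-0.3,0,0,0,5],[0,0,-0.6,0,0,0,5],[0,0,-0.6,0,0,0,5],[0,0,-0.6,0,0,0,5],[0,0,-0.5,0,0,0,5]]]'; python3 to.py .5025 -.395 .150 4.2
```

```text
time_s: 34.3
ee_pos: [0.4226, 0.1318, 0.0223]
tool_rot: [0.0, 0.686, 0.728, 0.001]
wrist_force: [0.2, 0.4, -0.1]
width: 0.0195
gripper_force: 0.0
time_s: 34.5
ee_pos: [0.4225, 0.1317, 0.022]
tool_rot: [0.0, 0.686, 0.728, 0.001]
wrist_force: [0.8, 1.1, 2.8]
width: 0.0118
gripper_force: 20.0
time_s: 35.0
ee_pos: [0.4222, 0.1314, 0.1534]
tool_rot: [0.0, 0.686, 0.727, 0.001]
wrist_force: [0.0, 0.8, -1.5]
width: 0.0118
gripper_force: 20.0
t 35.0 pos [0.4222 0.1314 0.1534] yawY 3.35 tilt -1.0 q7 [-0.61  0.05  0.17  2.13 -0.01  0.97 -0.38] w 0.0118 gf 20.0 F [ 0.   0.8 -1.5]
shift units [-10.605   0.987   0.059] turn units [ 0.019 -0.012 -0.17 ]
```

```bash
for i in 1 2; do python3 -m handwheel '[[[-0.757,0.07,0,0,0,0,5],[-0.757,0.07,0,0,0,0,5],[-0.757,0.07,0,0,0,0,5],[-0.757,0.07,0,0,0,0,5],[-0.757,0.07,0,0,0,0,5]]]' >/dev/null; done; python3 -m handwheel '[[[-0.757,0.07,0,0,0,0,5],[-0.757,0.07,0,0,0,0,5],[-0.757,0.07,0,0,0,0,5],[-0.757,0.07,0,0,0,-0.17,5],[0,0,0,0,0,0,5]]]'; python3 -m handwheel '[[[0,0,0,0,0,0,5],[0,0,0,0,0,0,5]]]' >/dev/null
cat > bar.py <<'E'
from m import *
import sys
f=snap("wrist",sys.argv[1]); p=cloud(f);z=p[...,2];c=f["pixels"].astype(int)
m=(p[...,0]>.44)&(p[...,0]<.56)&(p[...,1]>-.5)&(p[...,1]<-.2)&(z>.094)&(z<.106)&(c.max(-1)-c.min(-1)<30)&(c.max(-1)>90)
q=p[m]; print("bar n",len(q),np.median(q[:,2]),"y",q[:,1].min().round(3),q[:,1].max().round(3))
a=np.polyfit(q[:,1],q[:,0],1); print("slope deg",np.degrees(np.arctan(a[0])),"x at -.395",np.polyval(a,-.395),"x at -.305",np.polyval(a,-.305))
q=p[(p[...,0]>.43)&(p[...,0]<.57)&(p[...,1]>-.5)&(p[...,1]<-.2)&(z>.009)&(z<.016)];print("foot",cv2.minAreaRect((q[:,:2]*1000).astype(np.float32)))
E
python3 bar.py w12.png;  python3 to.py .5025 -.395 .150 4.2
```

```text
time_s: 36.5
ee_pos: [0.5011, -0.3996, 0.1511]
tool_rot: [0.0, 0.682, 0.731, -0.001]
wrist_force: [-1.0, -0.6, -1.0]
width: 0.0118
gripper_force: 20.0
bar n 2916 0.10054150797470937 y -0.387 -0.246
slope deg -4.052526854929299 x at -.395 0.5013750310949641 x at -.305 0.49499870024138093
foot ((496.3724060058594, -325.69146728515625), (69.60302734375, 169.73793029785156), 4.147155284881592)
t 36.75 pos [ 0.5024 -0.3934  0.1514] yawY 4.27 tilt -1.0 q7 [ 0.16  0.42  0.54  1.73 -0.24  1.06  0.86] w 0.0119 gf 20.0 F [-0.4  0.4 -0.4]
shift units [-0.032 -0.     0.027] turn units [ 0.011 -0.016  0.014]
```

View pics/w12.png

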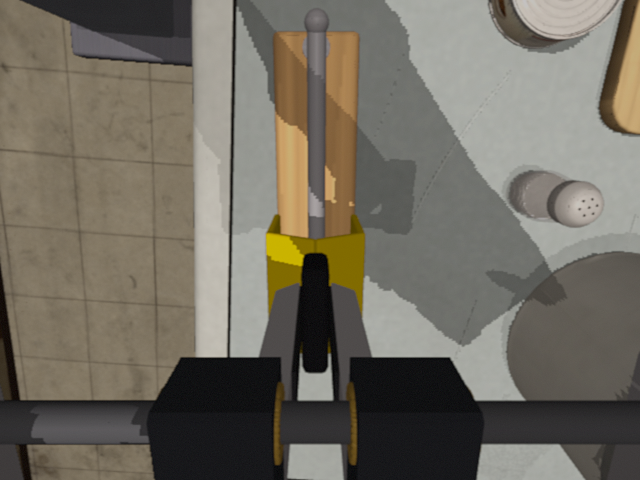

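Guard b sits centred over the bar (fin at 315, bar at 316) and squared with it. I'll lower it.

```bash
python3 -m handwheel '[[[-0.03,-0.018,0.4,0,0,0,5],[0,0,0.4,0,0,0,5],[0,0,0.4,0,0,0,5],[0,0,0.25,0,0,0,5],[0,0,0.1,0,0,0,5]]]' >/dev/null; python3 -m handwheel '[[[0,0,0.06,0,0,0,5],[0,0,0.03,0,0,0,5],[0,0,0,0,0,0,5]]]'; python3 to.py .5015 -.395 .069 4.2
```

```text
time_s: 37.55
ee_pos: [0.5017, -0.3963, 0.07]
tool_rot: [0.0, 0.681, 0.733, 0.001]
wrist_force: [-0.2, -0.9, -1.6]
width: 0.0118
gripper_force: 20.0
t 37.55 pos [ 0.5017 -0.3963  0.07  ] yawY 4.21 tilt -1.0 q7 [ 0.2   0.51  0.5   1.8  -0.3   0.91  0.91] w 0.0118 gf 20.0 F [-0.2 -0.9 -1.6]
shift units [ 0.026 -0.003  0.02 ] turn units [ 0.018 -0.003  0.003]
```

```bash
python3 -m handwheel '[[[0,0,0.02,0,0,0,5],[0,0,0.02,0,0,0,5],[0,0,0,0,0,0,5]]]'; python3 -m handwheel '[[[0,0,0,0,0,0,20],[0,0,0,0,0,0,30],[0,0,0,0,0,0,30],[0,0,-0.2,0,0,0,30],[0,0,-0.5,0,0,0,30]]]'; python3 -m handwheel '[[[0,0,-0.6,0,0,0,40],[0,0,-0.6,0,0,0,40],[0,0,0,0,0,0,40],[0,0,0,0,0,0,40]]]' ; python3 fin.py w13.png .45 .55 -.46 -.33 .11 .14; python3 to.py .512 -.122 .140 -4
```

```text
time_s: 37.85
ee_pos: [0.5027, -0.3967, 0.0691]
tool_rot: [0.001, 0.681, 0.733, 0.001]
wrist_force: [0.1, 2.7, 11.3]
width: 0.0118
gripper_force: 20.0
time_s: 38.35
ee_pos: [0.5004, -0.3954, 0.1017]
tool_rot: [-0.001, 0.681, 0.733, 0.0]
wrist_force: [-0.2, 0.4, 0.4]
width: 0.0298
gripper_force: 0.0
time_s: 38.75
ee_pos: [0.5017, -0.3964, 0.1634]
tool_rot: [0.001, 0.681, 0.733, 0.001]
wrist_force: [-0.3, -0.1, 0.5]
width: 0.0402
gripper_force: 0.0
fin [ 304  213   20   78 1406] ((499.69805908203125, -396.84130859375), (12.647359848022461, 48.93285369873047), 3.691209316253662) 0.12915844734522042
t 38.8 pos [ 0.5013 -0.396   0.1624] yawY 4.22 tilt -1.0 q7 [ 0.16  0.41  0.55  1.72 -0.24  1.08  0.86] w 0.0401 gf 0.0 F [-0.2 -0.7 -0.2]
shift units [5.448 0.616 0.454] turn units [ 0.01  -0.011  1.644]
```

Guard b is hung, with its fin top at .129. Now guard a.

```bash
python3 -m handwheel '[[[0.68,0.077,0,0,0,0,40],[0.68,0.077,0,0,0,0,40],[0.68,0.077,0,0,0,0,40],[0.68,0.077,0,0,0,0,40],[0.68,0.077,0,0,0,0,40]]]' >/dev/null; python3 -m handwheel '[[[0.68,0.077,0,0,0,0,40],[0.68,0.077,0,0,0,0,40],[0.68,0.077,0.45,0,0,0.82,40],[0,0,0,0,0,0.82,40],[0,0,0,0,0,0,40]]]' >/dev/null; python3 -m handwheel '[[[0,0,0,0,0,0,40],[0,0,0,0,0,0,40]]]'; python3 fin.py w14.png .4 .6 -.2 -.05 .079 .092; python3 to.py .512 -.122 .022 -4
```

```text
time_s: 40.0
ee_pos: [0.5121, -0.1235, 0.1402]
tool_rot: [0.0, 0.731, 0.682, 0.001]
wrist_force: [-0.3, -0.9, 0.8]
width: 0.0402
gripper_force: 0.0
fin [ 310  209   16   67 1015] ((512.7402954101562, -122.50334167480469), (48.30678939819336, 10.676983833312988), 85.82738494873047) 0.0826117282130539
t 40.05 pos [ 0.5121 -0.1235  0.1403] yawY -3.99 tilt -1.0 q7 [-0.3   0.22  0.49  1.99 -0.13  0.96  0.18] w 0.0396 gf 0.0 F [-0.4 -0.3  0.3]
shift units [ 0.028 -0.007  2.366] turn units [ 0.011 -0.008  0.002]
```

```bash
python3 -m handwheel '[[[0.02,0.012,0.5,0,0,0.03,40],[0,0,0.5,0,0,0,40],[0,0,0.5,0,0,0,40],[0,0,0.5,0,0,0,40],[0,0,0.25,0,0,0,40]]]' >/dev/null; python3 -m handwheel '[[[0,0,0.12,0,0,0,40],[0,0,0,0,0,0,40],[0,0,0,0,0,0,5],[0,0,0,0,0,0,5],[0,0,0,0,0,0,5]]]' 20;python3 -m handwheel '[[[0,0,0,0,0,0,5],[0,0,0,0,0,0,5]]]'; python3 -m handwheel '[[[0,0,-0.3,0,0,0,5],[0,0,-0.6,0,0,0,5],[0,0,-0.6,0,0,0,5],[0,0,-0.6,0,0,0,5],[0,0,-0.5,0,0,0,5]]]'; python3 to.py .4958 -.305 .153 4.2
```

```text
time_s: 41.05
ee_pos: [0.5135, -0.1216, 0.0224]
tool_rot: [0.0, 0.732, 0.681, 0.001]
wrist_force: [-0.6, -0.4, -0.3]
width: 0.0192
gripper_force: 0.0
time_s: 41.25
ee_pos: [0.5132, -0.1216, 0.022]
tool_rot: [0.0, 0.732, 0.681, 0.001]
wrist_force: [-0.5, -0.1, 2.1]
width: 0.0121
gripper_force: 20.0
time_s: 41.75
ee_pos: [0.5128, -0.1218, 0.1533]
tool_rot: [0.0, 0.732, 0.681, 0.001]
wrist_force: [-0.4, 1.0, -1.1]
width: 0.0118
gripper_force: 20.0
t 41.75 pos [ 0.5128 -0.1218  0.1533] yawY -4.15 tilt -1.0 q7 [-0.32  0.21  0.5   1.97 -0.12  0.99  0.16] w 0.0118 gf 20.0 F [-0.4  1.  -1.1]
shift units [-3.679e+00 -7.500e-02  2.000e-03] turn units [ 0.018 -0.009 -1.67 ]
```

```bash
python3 -m handwheel '[[[-0.735,-0.015,0,0,0,0,5],[-0.735,-0.015,0,0,0,0,5],[-0.735,-0.015,0,0,0,0,5],[-0.735,-0.015,0,0,0,0,5],[-0.735,-0.015,0,0,0,0,5]]]' >/dev/null; python3 -m handwheel '[[[0,0,0,0,0,-0.83,5],[0,0,0,0,0,-0.84,5],[0,0,0,0,0,0,5],[0,0,0,0,0,0,5]]]' >/dev/null; python3 bar.py w15.png; python3 to.py .4955 -.305 .069 4.2
```

```text
bar n 813 0.10061536162562623 y -0.299 -0.247
slope deg -3.583452464975752 x at -.395 0.5003777910262568 x at -.305 0.4947415661933974
foot ((492.9718017578125, -281.57427978515625), (69.43684387207031, 83.34102630615234), 3.9864165782928467)
t 42.7 pos [ 0.4958 -0.3045  0.1515] yawY 4.11 tilt -1.0 q7 [ 0.    0.32  0.54  1.86 -0.19  1.02  0.7 ] w 0.0118 gf 20.0 F [-0.9  0.2 -1.2]
shift units [-0.011 -0.009  1.651] turn units [ 0.011 -0.01  -0.019]
```

```bash
python3 -m handwheel '[[[-0.01,-0.012,0.4,0,0,-0.02,5],[0,0,0.4,0,0,0,5],[0,0,0.4,0,0,0,5],[0,0,0.25,0,0,0,5],[0,0,0.1,0,0,0,5]]]' >/dev/null; python3 -m handwheel '[[[0,0,0.06,0,0,0,5],[0,0,0.03,0,0,0,5],[0,0,0.02,0,0,0,5],[0,0,0,0,0,0,5]]]'; python3 -m handwheel '[[[0,0,0.02,0,0,0,5],[0,0,0,0,0,0,5]]]';python3 -m handwheel '[[[0,0,0,0,0,0,20],[0,0,0,0,0,0,30],[0,0,0,0,0,0,30],[0,0,-0.2,0,0,0,30],[0,0,-0.5,0,0,0,30]]]' >/dev/null; python3 -m handwheel '[[[0,0,-0.6,0,0,0,40],[0,0,-0.6,0,0,0,40],[0,0,-0.6,0,0,0,40],[0,0,-0.6,0,0,0,40],[0,0,0,0,0,0,40]]]' ; python3 -m handwheel '[[[0,0,0,0,0,0,40],[0,0,0,0,0,0,40]]]' >/dev/null; python3 fin.py w16.png .45 .55 -.46 -.25 .11 .14; python3 - <<'E'
from m import *
snap("side","s1.png"); f=snap("top","t1.png"); blobs(np.load("pics/top0.png.npz"),["red"],(.35,.6,-.1,.1,.1)); blobs(np.load("pics/t1.png.npz"),["red","green","orange","blue","yellow"],(.35,.7,-.6,.6,.2))
E
```

```text
time_s: 43.6
ee_pos: [0.4958, -0.3054, 0.0692]
tool_rot: [0.001, 0.68, 0.733, 0.001]
wrist_force: [1.1, 0.4, 0.5]
width: 0.0118
gripper_force: 20.0
time_s: 43.8
ee_pos: [0.4964, -0.3055, 0.0688]
tool_rot: [0.001, 0.68, 0.733, 0.001]
wrist_force: [-0.4, 2.0, 10.9]
width: 0.0119
gripper_force: 20.0
time_s: 44.8
ee_pos: [0.4966, -0.3066, 0.227]
tool_rot: [0.003, 0.68, 0.733, 0.002]
wrist_force: [-0.0, -1.2, -0.4]
width: 0.0401
gripper_force: 0.0
fin [310 200  14  65 878] ((494.992919921875, -307.0992126464844), (10.480070114135742, 49.597267150878906), 4.210236549377441) 0.12938663320045476
fin [308 301  14  61 748] ((500.0272521972656, -396.0986328125), (11.194360733032227, 48.33094024658203), 4.060934066772461) 0.12914078074815996
red 251 px [311. 282.] mean [ 0.4306 -0.0051  0.0407] rect [430.6  -4.8] [47.4 47.6] 44.0 z [0.033  0.0378 0.0538]
red 255 px [311. 281.] mean [ 0.4308 -0.0051  0.0406] rect [430.6  -4.9] [47.5 47.5] 44.0 z [0.0336 0.0377 0.054 ]
red 39 px [175. 287.] mean [0.4237 0.3291 0.0472] rect [423.8 329.5] [12.  14.7] 88.6 z [0.0415 0.0479 0.0517]
green 37 px [198. 177.] mean [0.6847 0.2597 0.1048] rect [683.7 259.5] [23.8 12.5] 75.7 z [0.1017 0.1049 0.1071]
orange 116 px [200. 263.] mean [0.4814 0.2712 0.0387] rect [481.  271.4] [13.9 57.5] 87.6 z [0.0353 0.0388 0.0416]
blue 127 px [171. 262.] mean [0.4862 0.343  0.0386] rect [486.2 343.4] [13.6 55.1] 85.9 z [0.0344 0.0386 0.0424]
yellow 118 px [329. 186.] mean [ 0.6704 -0.0542  0.042 ] rect [674.2 -53.6] [52.  34.1] 71.2 z [0.034  0.0421 0.0499]
yellow 18 px [469. 242.] mean [ 0.5174 -0.3806  0.0976] rect [ 517.9 -380.1] [ 4.4 20.3] 82.0 z [0.0909 0.099  0.104 ]
yellow 371 px [437. 251.] mean [ 0.4972 -0.3043  0.0971] rect [ 497.1 -305.8] [47.7 61.8] 4.3 z [0.0917 0.0974 0.1026]
```

View pics/s1.png

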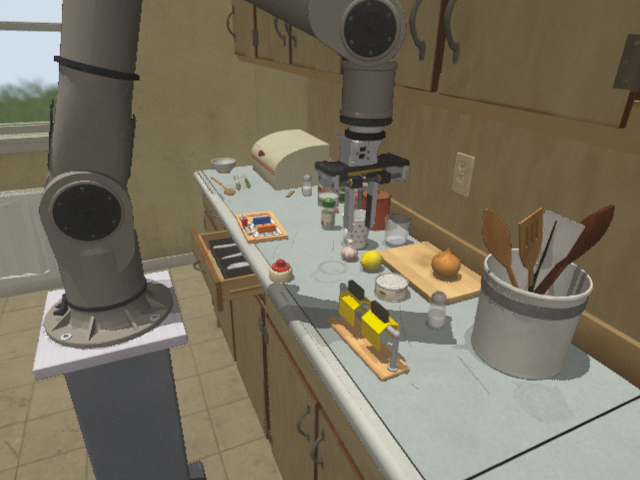

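View pics/t1.png

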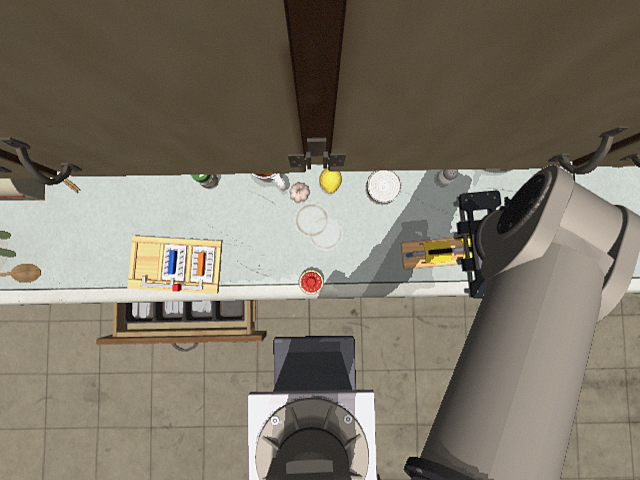

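Both pictures show the two guards hung upright on the bar (side px 350–395, 300–335). Both inserts lie in the tray with the keeper closed (knob at top px 176,287), and the timer has not moved. I see no third insert.

```bash
python3 -c "
from bench import ctrl
print(ctrl.job_done())"
```

```text
the job is handed in; nothing more can be done
None
```

I handed the job in: the two inserts present (orange and blue; no green one in view) lie home in pockets 1 and 2 with the keeper locked, both guards hang on the bar fin up, and the timer hasn't moved; the hand-in returned no verdict.

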